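# Stack loaf tins into a pyramid with the sprung lifter

## Task

Stack all the coloured loaf tins (red, blue, green, yellow, white; some may be missing) on the wire cooling rack with the cream one, studs up and lined up with it: first fill the two empty bottom places, then saddle the rest in the gaps of the row below, building a pyramid. The tins are kept clean, so never touch them with the fingers: take the sprung lifter off its parking post and carry each tin with it, pressing the plunger to drop the hook, sliding it under the stud and letting up to catch it, and the reverse to release. At the end hang the lifter on its parking post again, caught on the stud, and leave the other kitchen things where they are.

Things in the scene. Friction and masses are not known exactly. Their poses are not given: they have to be found in the camera images.
- lifter: the sprung lifter's barrel, 25 mm tall, a tube on a flat foot plate. Origin: under the foot plate on the plunger's axis; z up along it, x toward the hook's side shank. The plate is 18 mm wide (y) and reaches from x = -32 to +12 mm. Starts caught on the parking post's stud, shank roughly toward the robot.
- plunger (a joint): press of the plunger into the barrel (m), 0 to 0.012; it carries the orange grip and, on a shank at x = 28 to 34 mm, the 4 mm thick fork hook, whose top lies 4 mm + q below the foot plate. A spring returns it to 0 (3 N at 0, 200 N/m). A caught stud head (7 mm) reads 0.003, an empty hook 0. To press, push the grip down while the foot plate stands on a stud's head.
- plunger_grip (a point): middle of the grip on the plunger, 71 mm above the foot plate's underside less the press q. The orange block is 24 mm wide in the lifter's y (grip across this), 34 mm in x, and reaches from 22 mm below this point to 18 mm above; a cross arm lies just under it.
- hook (a point): centre of the fork's slot, top face, on the axis. Slot 12 mm wide (y), open to the lifter's -x, closed at x = +6, flared tips at x = -11 mm. To catch: stand the foot plate on the head with the stud at the lifter's x = -25 mm, press 7 to 9 mm, shift the lifter 25 mm along its -x so the neck enters the slot, let up. To release, the reverse. A caught tin may turn about its stud.
- parking_post: the fixed parking post: a dark round foot 72 mm wide, a 20 mm thick column up to z = 56 mm, ending in the same stud as a tin's. Origin: centre of its underside.
- park_top (a point): top of the parking post's stud head, 76 mm above the worktop; the lifter's origin lies here when parked.
- rack: the fixed wire cooling rack, 112 mm (x) by 240 mm (y), Origin: centre of its underside. Three cradles 80 mm apart along its y, each of two 10 mm bars along x (tops 15 mm high) in which a tin lies along x, between 8 mm end rails at x = +-54 mm, 34 mm high. A tin saddled between two neighbours lies 40 mm from each in y and 39 mm higher.
- place_left (a point): where a tin's origin lies in the rack's left (+y) bottom cradle, empty at the start (rack y = +80 mm, z = 9 mm)
- place_middle (a point): the same for the middle bottom cradle (rack y = 0, z = 9 mm)
- place_right (a point): the same for the right (-y) bottom cradle, empty at the start (rack y = -80 mm, z = 9 mm)
- gap_left (a point): where a tin's origin lies when saddled on the left and middle bottom tins (rack y = +40 mm, z = 48 mm)
- gap_right (a point): the same on the middle and right bottom tins (rack y = -40 mm, z = 48 mm)
- peak (a point): the same on the two tins of the second layer (rack y = 0, z = 87 mm)
- cream_tin: a round cream loaf tin lying on weighted runners that right it: 80 mm long (x), 56 mm in diameter, 0.3 kg, cylinder axis 28 mm above the origin. Origin: centre of its underside, z up. On its top centre a stud: neck 8 mm thick from z = 56 to 69 mm, black disc head 16 mm wide from z = 69 to 76 mm. Runners' outer faces y = +-11 mm. Stays in the rack's middle cradle.
- red_tin: a round red loaf tin lying on weighted runners that right it: 80 mm long (x), 56 mm in diameter, 0.3 kg, cylinder axis 28 mm above the origin. Origin: centre of its underside, z up. On its top centre a stud: neck 8 mm thick from z = 56 to 69 mm, black disc head 16 mm wide from z = 69 to 76 mm. Runners' outer faces y = +-11 mm. May be absent; starts on the worktop.
- blue_tin: a round blue loaf tin lying on weighted runners that right it: 80 mm long (x), 56 mm in diameter, 0.3 kg, cylinder axis 28 mm above the origin. Origin: centre of its underside, z up. On its top centre a stud: neck 8 mm thick from z = 56 to 69 mm, black disc head 16 mm wide from z = 69 to 76 mm. Runners' outer faces y = +-11 mm. May be absent; starts on the worktop.
- green_tin: a round green loaf tin lying on weighted runners that right it: 80 mm long (x), 56 mm in diameter, 0.3 kg, cylinder axis 28 mm above the origin. Origin: centre of its underside, z up. On its top centre a stud: neck 8 mm thick from z = 56 to 69 mm, black disc head 16 mm wide from z = 69 to 76 mm. Runners' outer faces y = +-11 mm. May be absent; starts on the worktop.
- yellow_tin: a round yellow loaf tin lying on weighted runners that right it: 80 mm long (x), 56 mm in diameter, 0.3 kg, cylinder axis 28 mm above the origin. Origin: centre of its underside, z up. On its top centre a stud: neck 8 mm thick from z = 56 to 69 mm, black disc head 16 mm wide from z = 69 to 76 mm. Runners' outer faces y = +-11 mm. May be absent; starts on the worktop.
- white_tin: a round white loaf tin lying on weighted runners that right it: 80 mm long (x), 56 mm in diameter, 0.3 kg, cylinder axis 28 mm above the origin. Origin: centre of its underside, z up. On its top centre a stud: neck 8 mm thick from z = 56 to 69 mm, black disc head 16 mm wide from z = 69 to 76 mm. Runners' outer faces y = +-11 mm. May be absent; starts on the worktop.
- tea_tin: a printed food tin, 76 mm wide, 58 mm tall; a bystander at the back
- salt_shaker: a grey salt shaker, 90 mm tall; a bystander at the back
- spice_jar_3: a spice jar with a black cap, 105 mm tall; a bystander at the back

How it is judged:
On the way, in this order (a step that is already met when the one before it is completed fails the run):
1. the lifter is off its parking post (distance between lifter and park_top above 0.06 m), for 0.2 s.
2. a coloured tin hangs from the caught hook, clear of everything below (value of joint plunger above 0.0015 m and ((height (world z) of red_tin above 0.03 m and distance between red_tin and lifter below 0.09 m and contact force between lifter and red_tin above 1 N) or (height (world z) of blue_tin above 0.03 m and distance between blue_tin and lifter below 0.09 m and contact force between lifter and blue_tin above 1 N) or (height (world z) of green_tin above 0.03 m and distance between green_tin and lifter below 0.09 m and contact force between lifter and green_tin above 1 N) or (height (world z) of yellow_tin above 0.03 m and distance between yellow_tin and lifter below 0.09 m and contact force between lifter and yellow_tin above 1 N) or (height (world z) of white_tin above 0.03 m and distance between white_tin and lifter below 0.09 m and contact force between lifter and white_tin above 1 N))), for 0.2 s.
3. the bottom row is full, its tins let go (((distance between red_tin and place_left below 0.02 m and angle between red_tin's own z axis and vertical below 0.3 rad) or (distance between blue_tin and place_left below 0.02 m and angle between blue_tin's own z axis and vertical below 0.3 rad) or (distance between green_tin and place_left below 0.02 m and angle between green_tin's own z axis and vertical below 0.3 rad) or (distance between yellow_tin and place_left below 0.02 m and angle between yellow_tin's own z axis and vertical below 0.3 rad) or (distance between white_tin and place_left below 0.02 m and angle between white_tin's own z axis and vertical below 0.3 rad)) and ((distance between red_tin and place_right below 0.02 m and angle between red_tin's own z axis and vertical below 0.3 rad) or (distance between blue_tin and place_right below 0.02 m and angle between blue_tin's own z axis and vertical below 0.3 rad) or (distance between green_tin and place_right below 0.02 m and angle between green_tin's own z axis and vertical below 0.3 rad) or (distance between yellow_tin and place_right below 0.02 m and angle between yellow_tin's own z axis and vertical below 0.3 rad) or (distance between white_tin and place_right below 0.02 m and angle between white_tin's own z axis and vertical below 0.3 rad)) and distance between cream_tin and place_middle below 0.02 m and angle between cream_tin's own z axis and vertical below 0.3 rad and value of joint plunger below 0.0015 m), for 0.2 s.
4. every coloured tin is in the pyramid, let go (((distance between red_tin and place_left below 0.02 m and angle between red_tin's own z axis and vertical below 0.3 rad) or (distance between red_tin and place_right below 0.02 m and angle between red_tin's own z axis and vertical below 0.3 rad) or (distance between red_tin and gap_left below 0.02 m and angle between red_tin's own z axis and vertical below 0.3 rad) or (distance between red_tin and gap_right below 0.02 m and angle between red_tin's own z axis and vertical below 0.3 rad) or (distance between red_tin and peak below 0.02 m and angle between red_tin's own z axis and vertical below 0.3 rad)) and ((distance between blue_tin and place_left below 0.02 m and angle between blue_tin's own z axis and vertical below 0.3 rad) or (distance between blue_tin and place_right below 0.02 m and angle between blue_tin's own z axis and vertical below 0.3 rad) or (distance between blue_tin and gap_left below 0.02 m and angle between blue_tin's own z axis and vertical below 0.3 rad) or (distance between blue_tin and gap_right below 0.02 m and angle between blue_tin's own z axis and vertical below 0.3 rad) or (distance between blue_tin and peak below 0.02 m and angle between blue_tin's own z axis and vertical below 0.3 rad)) and ((distance between green_tin and place_left below 0.02 m and angle between green_tin's own z axis and vertical below 0.3 rad) or (distance between green_tin and place_right below 0.02 m and angle between green_tin's own z axis and vertical below 0.3 rad) or (distance between green_tin and gap_left below 0.02 m and angle between green_tin's own z axis and vertical below 0.3 rad) or (distance between green_tin and gap_right below 0.02 m and angle between green_tin's own z axis and vertical below 0.3 rad) or (distance between green_tin and peak below 0.02 m and angle between green_tin's own z axis and vertical below 0.3 rad)) and ((distance between yellow_tin and place_left below 0.02 m and angle between yellow_tin's own z axis and vertical below 0.3 rad) or (distance between yellow_tin and place_right below 0.02 m and angle between yellow_tin's own z axis and vertical below 0.3 rad) or (distance between yellow_tin and gap_left below 0.02 m and angle between yellow_tin's own z axis and vertical below 0.3 rad) or (distance between yellow_tin and gap_right below 0.02 m and angle between yellow_tin's own z axis and vertical below 0.3 rad) or (distance between yellow_tin and peak below 0.02 m and angle between yellow_tin's own z axis and vertical below 0.3 rad)) and ((distance between white_tin and place_left below 0.02 m and angle between white_tin's own z axis and vertical below 0.3 rad) or (distance between white_tin and place_right below 0.02 m and angle between white_tin's own z axis and vertical below 0.3 rad) or (distance between white_tin and gap_left below 0.02 m and angle between white_tin's own z axis and vertical below 0.3 rad) or (distance between white_tin and gap_right below 0.02 m and angle between white_tin's own z axis and vertical below 0.3 rad) or (distance between white_tin and peak below 0.02 m and angle between white_tin's own z axis and vertical below 0.3 rad)) and distance between cream_tin and place_middle below 0.02 m and angle between cream_tin's own z axis and vertical below 0.3 rad and value of joint plunger below 0.0015 m), for 0.2 s.
At the end, for the whole second after the job is handed in: Every coloured tin rests within 20 mm of a place of the pyramid, stud within 0.3 rad of upright, both empty bottom places filled; the cream tin is in its place; the lifter is caught on the parking stud (within 12 mm, 0.2 rad of upright, plunger 1.5 to 6 mm); all at rest (((distance between red_tin and place_left below 0.02 m and angle between red_tin's own z axis and vertical below 0.3 rad) or (distance between red_tin and place_right below 0.02 m and angle between red_tin's own z axis and vertical below 0.3 rad) or (distance between red_tin and gap_left below 0.02 m and angle between red_tin's own z axis and vertical below 0.3 rad) or (distance between red_tin and gap_right below 0.02 m and angle between red_tin's own z axis and vertical below 0.3 rad) or (distance between red_tin and peak below 0.02 m and angle between red_tin's own z axis and vertical below 0.3 rad)) and ((distance between blue_tin and place_left below 0.02 m and angle between blue_tin's own z axis and vertical below 0.3 rad) or (distance between blue_tin and place_right below 0.02 m and angle between blue_tin's own z axis and vertical below 0.3 rad) or (distance between blue_tin and gap_left below 0.02 m and angle between blue_tin's own z axis and vertical below 0.3 rad) or (distance between blue_tin and gap_right below 0.02 m and angle between blue_tin's own z axis and vertical below 0.3 rad) or (distance between blue_tin and peak below 0.02 m and angle between blue_tin's own z axis and vertical below 0.3 rad)) and ((distance between green_tin and place_left below 0.02 m and angle between green_tin's own z axis and vertical below 0.3 rad) or (distance between green_tin and place_right below 0.02 m and angle between green_tin's own z axis and vertical below 0.3 rad) or (distance between green_tin and gap_left below 0.02 m and angle between green_tin's own z axis and vertical below 0.3 rad) or (distance between green_tin and gap_right below 0.02 m and angle between green_tin's own z axis and vertical below 0.3 rad) or (distance between green_tin and peak below 0.02 m and angle between green_tin's own z axis and vertical below 0.3 rad)) and ((distance between yellow_tin and place_left below 0.02 m and angle between yellow_tin's own z axis and vertical below 0.3 rad) or (distance between yellow_tin and place_right below 0.02 m and angle between yellow_tin's own z axis and vertical below 0.3 rad) or (distance between yellow_tin and gap_left below 0.02 m and angle between yellow_tin's own z axis and vertical below 0.3 rad) or (distance between yellow_tin and gap_right below 0.02 m and angle between yellow_tin's own z axis and vertical below 0.3 rad) or (distance between yellow_tin and peak below 0.02 m and angle between yellow_tin's own z axis and vertical below 0.3 rad)) and ((distance between white_tin and place_left below 0.02 m and angle between white_tin's own z axis and vertical below 0.3 rad) or (distance between white_tin and place_right below 0.02 m and angle between white_tin's own z axis and vertical below 0.3 rad) or (distance between white_tin and gap_left below 0.02 m and angle between white_tin's own z axis and vertical below 0.3 rad) or (distance between white_tin and gap_right below 0.02 m and angle between white_tin's own z axis and vertical below 0.3 rad) or (distance between white_tin and peak below 0.02 m and angle between white_tin's own z axis and vertical below 0.3 rad)) and distance between cream_tin and place_middle below 0.02 m and angle between cream_tin's own z axis and vertical below 0.3 rad and ((distance between red_tin and place_left below 0.02 m and angle between red_tin's own z axis and vertical below 0.3 rad) or (distance between blue_tin and place_left below 0.02 m and angle between blue_tin's own z axis and vertical below 0.3 rad) or (distance between green_tin and place_left below 0.02 m and angle between green_tin's own z axis and vertical below 0.3 rad) or (distance between yellow_tin and place_left below 0.02 m and angle between yellow_tin's own z axis and vertical below 0.3 rad) or (distance between white_tin and place_left below 0.02 m and angle between white_tin's own z axis and vertical below 0.3 rad)) and ((distance between red_tin and place_right below 0.02 m and angle between red_tin's own z axis and vertical below 0.3 rad) or (distance between blue_tin and place_right below 0.02 m and angle between blue_tin's own z axis and vertical below 0.3 rad) or (distance between green_tin and place_right below 0.02 m and angle between green_tin's own z axis and vertical below 0.3 rad) or (distance between yellow_tin and place_right below 0.02 m and angle between yellow_tin's own z axis and vertical below 0.3 rad) or (distance between white_tin and place_right below 0.02 m and angle between white_tin's own z axis and vertical below 0.3 rad)) and linear speed of each of red_tin, blue_tin, green_tin, yellow_tin, white_tin, lifter below 0.03 m/s and distance between lifter and park_top below 0.012 m and angle between lifter's own z axis and vertical below 0.2 rad and value of joint plunger between 0.0015 and 0.006 m); the robot touches nothing.
It fails at once if the fingers touch a loaf tin (contact force between the fingers and red_tin above 1 N or contact force between the fingers and blue_tin above 1 N or contact force between the fingers and green_tin above 1 N or contact force between the fingers and yellow_tin above 1 N or contact force between the fingers and white_tin above 1 N or contact force between the fingers and cream_tin above 1 N).
It fails at once if another kitchen thing is moved by more than 40 mm (distance of any of tea_tin, salt_shaker, spice_jar_3 from where it was at the start of the episode above 0.04 m).
Of red_tin, blue_tin, green_tin, yellow_tin, white_tin only 3 to 5 are there at a start; the rules pass over those that are not, and their reading is None.
At some moment in a run one of red_tin, blue_tin, green_tin, yellow_tin, white_tin may be knocked a few centimetres aside while the robot is not near it.
It also fails if it takes over 210 s, if anything falls off the work surface, if the arm or the gripper's body presses on something with over 40 N, if the wrist force passes 120 N, or if a joint passes its speed limit or range.

## Robot

A 6-joint arm with a two-finger parallel gripper is mounted at the origin on a cart in front of the work surface, level with it; the furniture and walls round the work are solid. World frame = base frame: x ahead of the robot, y to its left, z up, the work surface at z = 0. Lengths are in m, angles in rad, forces in N, time in s.
With the tool pointing down it reaches from about 0.4 to 0.825 m from the base axis. Payload 7 kg.
Tool frame: the origin (TCP) lies at the very end of the fingers, on their centre line; the grasp point (between the pads) lies arm.grip_point_offset behind it (arm.grip_point_offset is the distance from the TCP to the grasp point, in m); z points along the fingers, y is the line along which they close (so a half turn about z gives the same grasp; the last joint's range is limited). The gripper opens to 88 mm and grips with 3 to 60 N. Pads are 19 mm wide; open, the fingers measure 130 mm over their backs; the gripper's body (78 mm by 193 mm) begins 47 mm behind the grasp point.
Start: joints at [-0.898, 0.359, 0.012, 0, -1.224, -0.288], TCP at [0.253, -0.626, 0.203] pointing down, gripper open.
Joint ranges: [-3.07, 3.07], [-1.43, 2.12], [-1.02, 1.25], [-3.03, 1.67], [-3.05, -0], [-3.03, 3.03]. Speed limits (rad/s): [2.39, 2.39, 3.01, 3.14, 3.14, 3.14].

## Interface

Orientations are given as [roll, pitch, yaw] about the fixed x, y, z axes, in that order (R = Rz(yaw) Ry(pitch) Rx(roll)).
In Python, from station import arm gives the robot as it stands.
- The arm moves only by the shell command python3 -m crank 'ROWS' [OPENING] [FORCE]. ROWS is JSON, a list of rows, each an object of numbers: "dx", "dy", "dz": the shift along the tool's x, y, z in cm; "wx", "wy", "wz": the turn, a rotation vector about the tool's x, y, z in degrees. A call has exactly 10 rows; each row is the pose to reach, as a shift and turn from the pose commanded when the call began, along the tool's axes at that moment; what a row does not reach only later rows make up. A row lasts 1/8 s, in which the tool goes at most 62.5 mm and 10.7 degrees, less where a joint would pass 70% of its speed; a pose out of reach is approached as far as the arm can. A call with a gripper value outside its range is refused whole. OPENING is the finger opening in cm, from 0 to 8.76, set as the call begins (- or left out, the last holds). The fingers move at their own pace and stop on an object; FORCE is the grip in N (left out, the last holds). Time passes only in rows, so rows that repeat a pose let the fingers close, or fill a call up. It gives the time, the measured TCP pose, the force, the opening and the grip force at its end, in the units of the state.
- arm.get_state(): the state, without advancing time (a new reading comes with each control period).
- arm.grab_frame(name): name is "side" or "top" or "wrist"; returns the picture (400x640x3 uint8, red, green, blue); there is no depth.
- arm.calibration(name): a dict with "fx", "fy", "cx", "cy" (pixels), "world_from_camera" (4x4, takes a point from camera to world coordinates). Camera axes: x right, y down, z forward; pixel columns grow to the right and rows downward; lengths in m; the calibration is good to about 2 mm. A picture is of the moment at which its call begins: read the wrist's pose just before it. calibration takes no time and is no camera call; for the wrist camera it gives the pose at the moment of the call.
- arm.job_done(): hands the job in; it is judged then, once.
Trained networks look in the newest picture that a camera, given by its name, has taken for a name from the list of things; names that differ only in an ending like _2 or _b are one class to them, and where a whole thing is asked for, a point or a joint stands for the part that bears it (a point fixed in the world has none). Each returns a list of dicts, best first, with "confidence" (0 to 1); they miss things now and then, are a little off and sometimes report something else, mostly with a low value. They report only what shows in the picture. A call takes as long as a camera call.
- arm.find_in(camera, query): "centre" ([x, y, z] in m, in world coordinates, good to about 4 mm: the middle of the surface that is visible of it).
- arm.masks_of(camera, query): "pixels" (400x640 bool, what is visible of it).
- arm.mark_of(camera, query): "centre" ([x, y, z] in m, in world coordinates, good to about 4 mm: a listed point, or the origin of a listed thing).
The state is a dict: "t": time; "q": joint angles; "qd": joint speeds; "joint_efforts": joint torques, N m; "eef_pos": TCP position; "ee_rot": TCP orientation; "force": force on the tool from outside, world axes, zero at the start; "moment": the same for the moment, N m; "width": finger opening in m; "gripper_force": force on a finger pad.
Only numpy, scipy, OpenCV 4.12 (cv2) and the standard library are available. Lean on these libraries where they do the work, as an engineer would, in place of code of your own. Each camera call takes 0.05 s, during which the arm holds its last target. There are 200 camera calls.

## Working session

There is one attempt and no reset: what is moved stays moved. The work goes in short steps, Python scripts to look and compute and a shell command to move; the robot and the scene stay as the last step left them, time stands still between calls to the robot, and variables do not carry over. Pictures are saved under pics/ and viewed, at most 15 in all, crops included, and the job is handed in when it is done.

```bash
mkdir -p pics; ls; cat > h.py <<'E'
import numpy as np, cv2
from station import arm
from scipy.spatial.transform import Rotation as R
E
python3 - <<'E'
from h import *
s=arm.get_state();print({k:np.round(v,3) for k,v in s.items()}, arm.grip_point_offset)
for c in ("top","side"):
    im=arm.grab_frame(c);cv2.imwrite(f"pics/{c}0.png",im[:,:,::-1])
    for n in ["red_tin","blue_tin","green_tin","yellow_tin","white_tin","cream_tin","lifter","plunger_grip","hook","parking_post","park_top","rack","place_left","place_right","place_middle","tea_tin","salt_shaker","spice_jar_3"]:
        r=arm.mark_of(c,n)
        print(c,n,[(np.round(x["centre"],4).tolist(),round(x["confidence"],2)) for x in r[:2]])
E
```

```text
pics
{'t': np.float64(0.0), 'q': array([-0.898,  0.359,  0.011, -0.   , -1.224, -0.288]), 'qd': array([ 0.   ,  0.001,  0.001, -0.   , -0.002, -0.001]), 'joint_efforts': array([ 0.0000e+00, -5.8271e+01,  2.9305e+01,  6.9970e+00,  7.0000e-03,
       -0.0000e+00]), 'eef_pos': array([ 0.253, -0.625,  0.202]), 'ee_rot': array([ 3.14 , -0.   , -2.757]), 'force': array([0.077, 0.327, 0.538]), 'moment': array([-0.022,  0.006, -0.048]), 'gripper_force': np.float64(0.0), 'width': np.float64(0.088)} 0.0188
top red_tin []
top blue_tin [([0.4888, -0.1097, 0.0001], 0.77), ([0.4318, 0.0245, 0.003], 0.64)]
top green_tin [([0.4583, -0.3196, 0.0004], 0.87)]
top yellow_tin []
top white_tin [([0.3764, -0.3174, 0.0005], 0.55), ([0.4601, -0.3159, 0.0018], 0.2)]
top cream_tin []
top lifter [([0.4153, -0.1026, 0.0717], 0.65)]
top plunger_grip [([0.4124, -0.1003, 0.1458], 0.53)]
top hook [([0.4125, -0.1039, 0.0693], 0.63)]
top parking_post [([0.4127, -0.1028, -0.0019], 0.84), ([0.3756, -0.3174, 0.0003], 0.32)]
top park_top [([0.662, -0.2291, -0.0008], 0.74)]
top rack [([0.4304, 0.0658, 0.0487], 0.66)]
top p
[... 675 characters left out ...]
, 0.86), ([0.4224, 0.1851, 0.0109], 0.59)]
side plunger_grip [([0.411, -0.099, 0.1435], 0.69)]
side hook [([0.4144, -0.1037, 0.066], 0.87), ([0.6404, 0.1745, -0.0019], 0.46)]
side parking_post [([0.4146, -0.1019, -0.0001], 0.92)]
side park_top [([0.4157, -0.1022, 0.0743], 0.83), ([0.4163, -0.1004, 0.0701], 0.45)]
side rack [([0.4279, 0.1015, 0.0009], 0.56)]
side place_left [([0.4268, 0.1879, 0.0088], 0.62)]
side place_right [([0.4362, 0.0254, 0.0098], 0.56)]
side place_middle [([0.4289, 0.108, 0.0102], 0.95)]
side tea_tin [([0.6375, 0.1762, 0.0021], 0.85)]
side salt_shaker [([0.6606, -0.23, 0.0027], 0.84)]
side spice_jar_3 [([0.638, -0.3336, 0.0056], 0.58), ([0.4152, -0.1054, 0.0746], 0.51)]
```

View pics/top0.png

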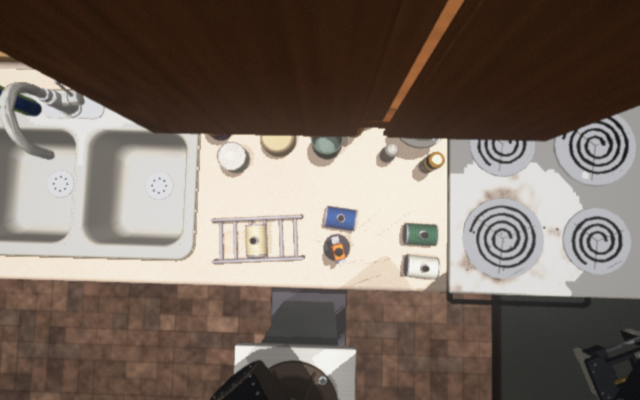

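View pics/side0.png

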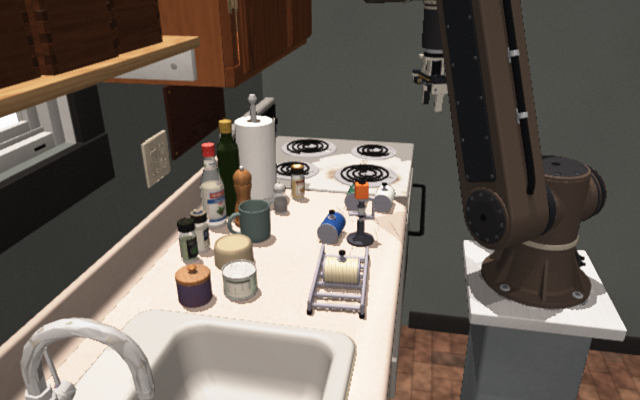

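The pictures show three tins: blue at top-view pixel (340,218), green (421,234) and white (422,266). Cream is in the rack at (257,240), and the lifter is on its post at (337,247) with its shank toward the robot. I'll move over the scene for a closer wrist view.

```bash
cat >> h.py <<'E'
def go(x,y,z,yaw,base=None):
    """deltas (cm, deg) in tool axes to bring the TCP to x,y,z pointing down with yaw(deg)"""
    s=arm.get_state() if base is None else base
    R0=R.from_euler('xyz',s["ee_rot"]);d=R0.inv().apply(np.array([x,y,z])-s["eef_pos"])*100
    w=(R0.inv()*R.from_euler('xyz',[np.pi,0,np.radians(yaw)])).as_rotvec(degrees=True)
    print("d",np.round(d,2),"w",np.round(w,2))
def st():
    s=arm.get_state();print("t",round(float(s["t"]),2),"p",np.round(s["eef_pos"],4),"rpy",np.round(np.degrees(s["ee_rot"]),2),"F",np.round(s["force"],1),"q",np.round(s["q"],2),"w",round(float(s["width"]),4))
E
python3 -m crank '[{"dx":-3,"dy":3.5,"dz":-2,"wz":2},{"dx":-6,"dy":7.5,"dz":-4,"wz":4},{"dx":-10,"dy":12,"dz":-6,"wz":7},{"dx":-14,"dy":17,"dz":-8,"wz":10},{"dx":-18,"dy":22,"dz":-10,"wz":13},{"dx":-22,"dy":27,"dz":-12,"wz":16},{"dx":-26,"dy":32,"dz":-13,"wz":19},{"dx":-29.5,"dy":36,"dz":-13,"wz":21},{"dx":-31.5,"dy":38.6,"dz":-13,"wz":22},{"dx":-31.5,"dy":38.6,"dz":-13,"wz":22}]'
python3 - <<'E'
from h import *
st()
im=arm.grab_frame("wrist");cv2.imwrite("pics/w1.png",im[:,:,::-1]);c=arm.calibration("wrist");print(np.round(c["world_from_camera"],3),c["fx"])
E
```

```text
t 1.9 p [ 0.2533 -0.6256  0.2028] rpy [ 180.     -0.   -157.95] F [-0.2 -0.2 -0.4] q [-0.9   0.36  0.01  0.   -1.22 -0.29] w 0.0875
[[-0.376  0.893  0.247  0.186]
 [ 0.927  0.362  0.1   -0.652]
 [-0.     0.267 -0.964  0.386]
 [ 0.     0.     0.     1.   ]] 316.5677764142951$[0]: bad value
```

View pics/w1.png

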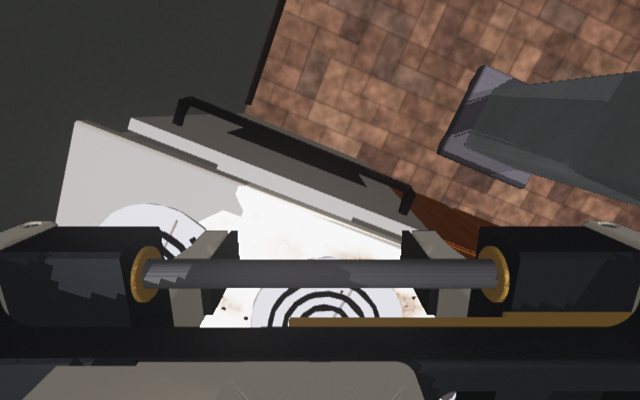

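The wrist view faces the tool's +x side, with the fingers at the bottom of the picture around rows 230-330. The rows were refused, so I'll try again with every key given.

```bash
python3 -m crank '[{"dx":-3,"dy":3.5,"dz":-2,"wx":0,"wy":0,"wz":2},{"dx":-6,"dy":7.5,"dz":-4,"wx":0,"wy":0,"wz":4},{"dx":-10,"dy":12,"dz":-6,"wx":0,"wy":0,"wz":7},{"dx":-14,"dy":17,"dz":-8,"wx":0,"wy":0,"wz":10},{"dx":-18,"dy":22,"dz":-10,"wx":0,"wy":0,"wz":13},{"dx":-22,"dy":27,"dz":-12,"wx":0,"wy":0,"wz":16},{"dx":-26,"dy":32,"dz":-13,"wx":0,"wy":0,"wz":19},{"dx":-29.5,"dy":36,"dz":-13,"wx":0,"wy":0,"wz":21},{"dx":-31.5,"dy":38.6,"dz":-13,"wx":0,"wy":0,"wz":22},{"dx":-31.5,"dy":38.6,"dz":-13,"wx":0,"wy":0,"wz":22}]'
python3 - <<'E'
from h import *
st()
im=arm.grab_frame("wrist");cv2.imwrite("pics/w2.png",im[:,:,::-1]);np.save("pics/w2c.npy",arm.calibration("wrist")["world_from_camera"])
E
```

```text
t: 3.2
eef_pos: [0.401, -0.1474, 0.3333]
ee_rot: [3.141, 0.001, -3.137]
force: [0.4, 0.4, -0.2]
width: 0.0878
gripper_force: 0.0
t 3.2 p [ 0.401  -0.1474  0.3333] rpy [ 1.7998e+02  7.0000e-02 -1.7972e+02] F [ 0.4  0.4 -0.2] q [ 0.11 -0.13 -0.26 -0.   -1.44 -1.68] w 0.0878
```

View pics/w2.png

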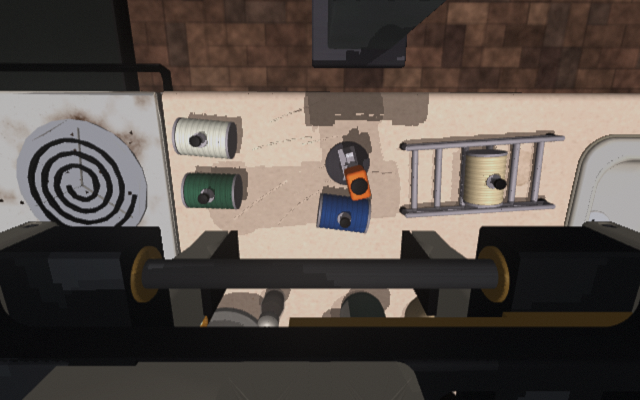

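The wrist view shows the stud heads: white (198,139), green (205,197), blue (344,219) and cream (499,183). The orange grip is at (357,184) and the rack spans columns 402-562. Next I measure positions and yaws from this frame.

```bash
cat >> h.py <<'E'
def plane(cam,uv,z,T=None):
    c=arm.calibration(cam);T=c["world_from_camera"] if T is None else T
    uv=np.atleast_2d(uv).astype(float)
    d=np.c_[(uv[:,0]-c["cx"])/c["fx"],(uv[:,1]-c["cy"])/c["fy"],np.ones(len(uv))]@T[:3,:3].T
    return (T[:3,3]+d*((z-T[2,3])/d[:,2])[:,None])[:,:2]
def rect(cam,mask,z):
    ys,xs=np.nonzero(mask);p=plane(cam,np.c_[xs,ys],z)
    (cx,cy),(w,h),a=cv2.minAreaRect((p*1000).astype(np.float32))
    if h>w: w,h,a=h,w,a+90
    a=(a+90)%180-90
    return np.round([cx,cy,w,h,a],1)
E
python3 - <<'E'
from h import *
im=arm.grab_frame("wrist")
for n in ["blue_tin","green_tin","white_tin","cream_tin","rack","plunger_grip","lifter"]:
    for m in arm.masks_of("wrist",n)[:2]:
        z={"rack":.034,"plunger_grip":.16,"lifter":.08}.get(n,.03)
        print(n,round(m["confidence"],2),"long-axis",rect("wrist",m["pixels"],z), m["pixels"].sum())
for n in ["blue_tin","green_tin","white_tin","cream_tin","lifter","plunger_grip","parking_post","park_top","place_left","place_right","place_middle"]:
    r=arm.mark_of("wrist",n);print(n,[(np.round(x["centre"],4).tolist(),round(x["confidence"],2)) for x in r[:2]])
g=im.max(2)<55
for n,uv in dict(white=(198,139),green=(205,197),blue=(344,219),cream=(499,183)).items():
    u,v=uv;w=g[v-14:v+15,u-14:u+15].astype(np.uint8)
    k,l,s,c=cv2.connectedComponentsWithStats(w);i=1+np.argmax(s[1:,4]);ctr=c[i]+[u-14,v-14]
    print(n,s[i,4],s[i,:4],ctr,plane("wrist",ctr,.0725).round(4))
print("cap",plane("wrist",(358,185),.165).round(4))
cv2.imwrite("pics/w3.png",cv2.resize(im[110:240,270:600,::-1],None,fx=2.4,fy=2.4,interpolation=cv2.INTER_CUBIC))
E
```

```text
blue_tin 0.87 long-axis [ 489.9 -108.7   87.7   59.2   82.5] 1773
blue_tin 0.72 long-axis [ 405.6 -108.1   68.1   61.9  -58.3] 883
green_tin 0.85 long-axis [ 452.5 -318.9   96.6   58.3   87.1] 2040
green_tin 0.19 long-axis [429.9 101.7 250.  122.2 -86. ] 4595
white_tin 0.59 long-axis [ 370.  -323.    97.1   56.1   84.9] 2337
white_tin 0.46 long-axis [ 405.5 -107.4   68.3   61.8  -58. ] 861
cream_tin 0.55 long-axis [433.2 109.4  95.2  64.1   4.9] 2255
rack 0.97 long-axis [429.3  99.4 244.7 121.2 -86.1] 4285
plunger_grip 0.96 long-axis [ 399.1 -108.5   63.2   24.9   18.3] 995
plunger_grip 0.39 long-axis [ 418.9 -274.2   72.4   41.9   90. ] 2088
lifter 0.96 long-axis [414.8 -99.7  77.1  30.7  20.7] 990
lifter 0.58 long-axis [419.1  75.  222.8 108.4 -86.1] 4134
blue_tin [([0.4917, -0.1099, 0.0043], 0.59), ([0.4118, -0.1024, 0.002], 0.37)]
green_tin [([0.4559, -0.3151, -0.0012], 0.72), ([0.4237, 0.1933, 0.0093], 0.49)]
white_tin [([0.3701, -0.3181, -0.0009], 0.67), ([0.4314, 0.1082, 0.0126], 0.3)]
cream_tin [([0.4272, 0.1037, 0.0096], 0.73), ([0.4149, -0.1035, 0.0748], 0.65)]
lifter [([0.4095, -0.0998, 0.076], 0.69)]
plunger_grip [([0.4137, -0.1019, 0.1482], 0.64), ([0.4289, 0.1458, 0.0508], 0.19)]
parking_post [([0.4156, -0.1031, 0.0036], 0.78)]
park_top [([0.412, -0.1038, 0.0742], 0.84), ([0.4906, -0.1093, 0.0062], 0.64)]
place_left []
place_right [([0.4366, 0.0317, 0.0083], 0.91), ([0.4153, -0.0985, 0.0017], 0.54)]
place_middle [([0.4226, 0.1922, 0.0116], 0.62), ([0.4303, 0.1057, 0.0112], 0.57)]
white 91 [ 7 11 12 11] [196.18681319 140.86813187] [[ 0.3706 -0.3196]]
green 99 [ 8 10 11 12] [204.12121212 198.42424242] [[ 0.4534 -0.3166]]
blue 88 [11 12 10 11] [345.60227273 222.14772727] [[ 0.4898 -0.1099]]
cream 111 [ 8 10 14 10] [499.63063063 183.36036036] [[0.4305 0.1099]]
cap [[ 0.4112 -0.105 ]]
```

View pics/w3.png

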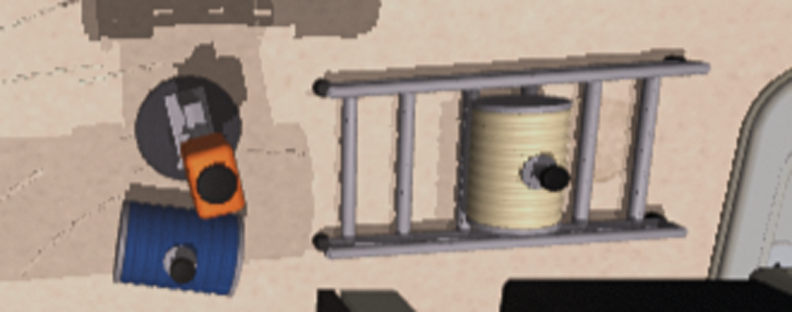

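The crop shows the grip's top face leaning about 14° in the image, with the shank toward the robot and slightly right. I'll hover above it for an accurate look.

```bash
python3 - <<'E'
from h import *
go(.412,-.104,.25,-166)
E
```

```text
d [-1.16  4.56  8.29] w [  0.     0.   -13.95]
```

```bash
python3 -m crank '[{"dx":-0.3,"dy":1,"dz":2,"wx":0,"wy":0,"wz":-3},{"dx":-0.6,"dy":2.3,"dz":4,"wx":0,"wy":0,"wz":-7},{"dx":-0.9,"dy":3.5,"dz":6,"wx":0,"wy":0,"wz":-11},{"dx":-1.1,"dy":4.3,"dz":7.6,"wx":0,"wy":0,"wz":-13},{"dx":-1.2,"dy":4.6,"dz":8.3,"wx":0,"wy":0,"wz":-14},{"dx":-1.2,"dy":4.6,"dz":8.3,"wx":0,"wy":0,"wz":-14},{"dx":-1.2,"dy":4.6,"dz":8.3,"wx":0,"wy":0,"wz":-14},{"dx":-1.2,"dy":4.6,"dz":8.3,"wx":0,"wy":0,"wz":-14},{"dx":-1.2,"dy":4.6,"dz":8.3,"wx":0,"wy":0,"wz":-14},{"dx":-1.2,"dy":4.6,"dz":8.3,"wx":0,"wy":0,"wz":-14}]'
python3 - <<'E'
from h import *
st()
im=arm.grab_frame("wrist");cv2.imwrite("pics/w4.png",im[:,:,::-1])
m=arm.masks_of("wrist","plunger_grip")
for x in m[:1]: print(x["confidence"],rect("wrist",x["pixels"],.162))
print([(np.round(x["centre"],4),x["confidence"]) for x in arm.mark_of("wrist","park_top")+arm.mark_of("wrist","lifter")])
E
```

```text
t: 5.45
eef_pos: [0.4124, -0.1037, 0.25]
ee_rot: [-3.142, 0.0, -2.897]
force: [0.3, -0.5, 0.2]
width: 0.0875
gripper_force: 0.0
t 5.45 p [ 0.4124 -0.1037  0.25  ] rpy [-1.8000e+02  1.0000e-02 -1.6597e+02] F [ 0.3 -0.5  0.2] q [ 0.22 -0.1  -0.42  0.   -1.25 -1.55] w 0.0875
0.56 [ 399.  -105.2   58.9   23.7   14.1]
[(array([ 0.4123, -0.105 ,  0.0777]), 0.85), (array([ 0.4103, -0.1007,  0.0747]), 0.75)]
```

View pics/w4.png

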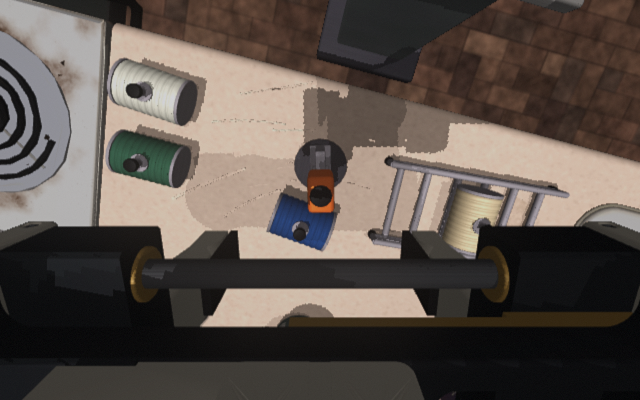

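The grip is centred at (320,190) and runs straight up the picture, so the tool yaw of -166° matches the lifter. I descend and grip.

```bash
python3 -m crank '[{"dx":0,"dy":0,"dz":1,"wx":0,"wy":0,"wz":0},{"dx":0,"dy":0,"dz":3,"wx":0,"wy":0,"wz":0},{"dx":0,"dy":0,"dz":5,"wx":0,"wy":0,"wz":0},{"dx":0,"dy":0,"dz":7,"wx":0,"wy":0,"wz":0},{"dx":0,"dy":0,"dz":9,"wx":0,"wy":0,"wz":0},{"dx":0,"dy":0,"dz":10.5,"wx":0,"wy":0,"wz":0},{"dx":0,"dy":0,"dz":11.5,"wx":0,"wy":0,"wz":0},{"dx":0,"dy":0,"dz":12.2,"wx":0,"wy":0,"wz":0},{"dx":0,"dy":0,"dz":12.2,"wx":0,"wy":0,"wz":0},{"dx":0,"dy":0,"dz":12.2,"wx":0,"wy":0,"wz":0}]' 6
python3 -m crank '[{"dx":0,"dy":0,"dz":0,"wx":0,"wy":0,"wz":0},{"dx":0,"dy":0,"dz":0,"wx":0,"wy":0,"wz":0},{"dx":0,"dy":0,"dz":0,"wx":0,"wy":0,"wz":0},{"dx":0,"dy":0,"dz":0,"wx":0,"wy":0,"wz":0},{"dx":0,"dy":0,"dz":0,"wx":0,"wy":0,"wz":0},{"dx":0,"dy":0,"dz":0,"wx":0,"wy":0,"wz":0},{"dx":0,"dy":0,"dz":0,"wx":0,"wy":0,"wz":0},{"dx":0,"dy":0,"dz":0,"wx":0,"wy":0,"wz":0},{"dx":0,"dy":0,"dz":0,"wx":0,"wy":0,"wz":0},{"dx":0,"dy":0,"dz":0,"wx":0,"wy":0,"wz":0}]' 0 35
python3 - <<'E'
from h import *
st(); print(arm.get_state()["moment"].round(2))
E
```

```text
t: 6.9
eef_pos: [0.4127, -0.1036, 0.1283]
ee_rot: [-3.141, 0.001, -2.896]
force: [-0.0, 0.5, 0.5]
width: 0.06
gripper_force: 0.0
t: 8.15
eef_pos: [0.4124, -0.1036, 0.1279]
ee_rot: [3.142, 0.0, -2.896]
force: [0.0, 1.2, 2.0]
width: 0.0238
gripper_force: 34.9
t 8.15 p [ 0.4124 -0.1036  0.1279] rpy [ 1.8000e+02  1.0000e-02 -1.6595e+02] F [0.  1.2 2. ] q [ 0.22  0.01 -0.62 -0.   -0.95 -1.55] w 0.0238
[ 0.55  0.15 -0.01]
```

The grip closed at 23.8 mm with 35 N and little side load. Next I press, shift out and lift off.

```bash
python3 -m crank '[{"dx":0,"dy":0,"dz":0.25,"wx":0,"wy":0,"wz":0},{"dx":0,"dy":0,"dz":0.5,"wx":0,"wy":0,"wz":0},{"dx":0,"dy":0,"dz":0.5,"wx":0,"wy":0,"wz":0},{"dx":0.3,"dy":0,"dz":0.5,"wx":0,"wy":0,"wz":0},{"dx":0.8,"dy":0,"dz":0.5,"wx":0,"wy":0,"wz":0},{"dx":1.3,"dy":0,"dz":0.5,"wx":0,"wy":0,"wz":0},{"dx":1.8,"dy":0,"dz":0.5,"wx":0,"wy":0,"wz":0},{"dx":2.3,"dy":0,"dz":0.5,"wx":0,"wy":0,"wz":0},{"dx":2.5,"dy":0,"dz":0.5,"wx":0,"wy":0,"wz":0},{"dx":2.5,"dy":0,"dz":0.5,"wx":0,"wy":0,"wz":0}]'
python3 -m crank '[{"dx":0,"dy":0,"dz":-0.4,"wx":0,"wy":0,"wz":0},{"dx":0,"dy":0,"dz":-0.8,"wx":0,"wy":0,"wz":0},{"dx":0,"dy":0,"dz":-1.2,"wx":0,"wy":0,"wz":0},{"dx":0,"dy":0,"dz":-2,"wx":0,"wy":0,"wz":0},{"dx":0,"dy":0,"dz":-3.5,"wx":0,"wy":0,"wz":0},{"dx":0,"dy":0,"dz":-5.5,"wx":0,"wy":0,"wz":0},{"dx":0,"dy":0,"dz":-7.5,"wx":0,"wy":0,"wz":0},{"dx":0,"dy":0,"dz":-9,"wx":0,"wy":0,"wz":0},{"dx":0,"dy":0,"dz":-10,"wx":0,"wy":0,"wz":0},{"dx":0,"dy":0,"dz":-10,"wx":0,"wy":0,"wz":0}]'
python3 - <<'E'
from h import *
st()
E
```

```text
t: 9.4
eef_pos: [0.3879, -0.1097, 0.1229]
ee_rot: [3.142, -0.0, -2.896]
force: [2.9, 0.5, 3.3]
width: 0.0237
gripper_force: 35.0
t: 10.65
eef_pos: [0.3883, -0.1096, 0.2232]
ee_rot: [3.142, 0.001, -2.896]
force: [-0.4, 0.1, -1.8]
width: 0.0235
gripper_force: 35.0
t 10.65 p [ 0.3883 -0.1096  0.2232] rpy [ 1.8000e+02  4.0000e-02 -1.6596e+02] F [-0.4  0.1 -1.8] q [ 0.22 -0.13 -0.5  -0.   -1.19 -1.55] w 0.0235
```

The lifter is off the post. I'll hover so the wrist camera sits right above the blue stud.

```bash
python3 - <<'E'
from h import *
go(.498,-.045,.225,-97.5)
E
```

```text
d [-12.21   3.61  -0.17] w [-2.000e-02  4.000e-02 -6.846e+01]
```

```bash
python3 -m crank '[{"dx":-1,"dy":0.4,"dz":0,"wx":0,"wy":0,"wz":-8},{"dx":-2.5,"dy":0.9,"dz":0,"wx":0,"wy":0,"wz":-17},{"dx":-4.5,"dy":1.4,"dz":-0.2,"wx":0,"wy":0,"wz":-26},{"dx":-6.5,"dy":2,"dz":-0.2,"wx":0,"wy":0,"wz":-35},{"dx":-8.5,"dy":2.5,"dz":-0.2,"wx":0,"wy":0,"wz":-44},{"dx":-10,"dy":3,"dz":-0.2,"wx":0,"wy":0,"wz":-53},{"dx":-11.5,"dy":3.4,"dz":-0.2,"wx":0,"wy":0,"wz":-61},{"dx":-12.2,"dy":3.6,"dz":-0.2,"wx":0,"wy":0,"wz":-68.5},{"dx":-12.2,"dy":3.6,"dz":-0.2,"wx":0,"wy":0,"wz":-68.5},{"dx":-12.2,"dy":3.6,"dz":-0.2,"wx":0,"wy":0,"wz":-68.5}]'
python3 - <<'E'
from h import *
st()
im=arm.grab_frame("wrist");cv2.imwrite("pics/w5.png",im[:,:,::-1])
for n in ["blue_tin","green_tin","white_tin","rack"]:
    for m in arm.masks_of("wrist",n)[:1]:
        print(n,round(m["confidence"],2),rect("wrist",m["pixels"],.03))
for n in ["blue_tin","hook","lifter","park_top"]:
    r=arm.mark_of("wrist",n);print(n,[(np.round(x["centre"],4).tolist(),round(x["confidence"],2)) for x in r[:2]])
E
```

```text
t: 11.9
eef_pos: [0.4972, -0.0453, 0.2243]
ee_rot: [3.14, -0.0, -1.704]
force: [-0.2, 0.2, -1.1]
width: 0.0237
gripper_force: 35.0
t 11.9 p [ 0.4972 -0.0453  0.2243] rpy [ 1.7993e+02 -2.0000e-02 -9.7620e+01] F [-0.2  0.2 -1.1] q [ 0.3   0.05 -0.33 -0.   -1.19 -0.44] w 0.0237
blue_tin 0.98 [ 490.6 -108.4   85.1   56.    82.4]
rack 0.63 [432.3  68.9 192.6 104.6  87.1]
blue_tin [([0.491, -0.1085, 0.0057], 0.82)]
hook [([0.4958, -0.04, 0.1658], 0.76)]
lifter [([0.4953, -0.0422, 0.1689], 0.87)]
park_top [([0.4119, -0.1043, 0.0731], 0.62)]
```

View pics/w5.png

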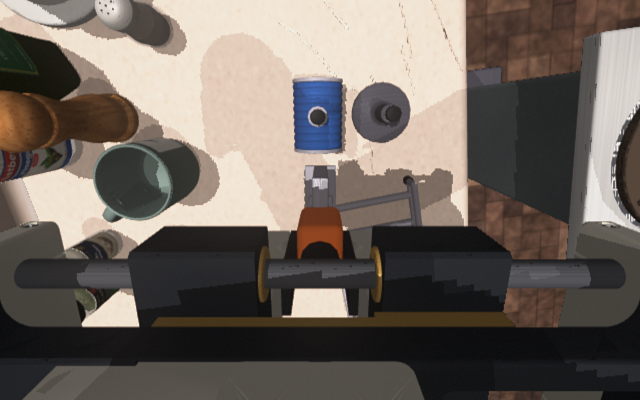

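The blue stud is at (318,116), the empty post's head is near (392,115), and the shank is centred at column 320. I compute positions from these.

```bash
cat >> h.py <<'E'
def heads(im,pts,z=.0745,thr=55,r=14):
    out=[]
    for u,v in pts:
        w=(im.max(2)<thr)[v-r:v+r+1,u-r:u+r+1].astype(np.uint8)
        k,l,s,c=cv2.connectedComponentsWithStats(w);i=1+np.argmax(s[1:,4]);ctr=c[i]+[u-r,v-r]
        p=plane("wrist",ctr,z)[0];out.append(p);print((u,v),s[i,2:5],ctr.round(1),p.round(4))
    return out
E
python3 - <<'E'
from h import *
im=cv2.imread("pics/w5.png")[:,:,::-1]
b,_=heads(im,[(318,116),(392,115)])
f=np.radians(-97.5)
for st_ in (b,):
    p=b+.025*np.array([np.cos(f),np.sin(f)]);go(p[0],p[1],.15,-97.5)
E
```

```text
(318, 116) [14 13 89] [319.5 118.3] [ 0.489  -0.1068]
(392, 115) [ 16  17 165] [393.5 113.9] [ 0.4137 -0.1013]
d [8.72 0.07 7.49] w [-0.01  0.    0.03]
```

```bash
python3 -m crank '[{"dx":1,"dy":0,"dz":0.5,"wx":0,"wy":0,"wz":0},{"dx":2.5,"dy":0,"dz":1.5,"wx":0,"wy":0,"wz":0},{"dx":4.5,"dy":0,"dz":3,"wx":0,"wy":0,"wz":0},{"dx":6.5,"dy":0,"dz":4.5,"wx":0,"wy":0,"wz":0},{"dx":8,"dy":0,"dz":6,"wx":0,"wy":0,"wz":0},{"dx":8.8,"dy":0,"dz":7,"wx":0,"wy":0,"wz":0},{"dx":8.8,"dy":0,"dz":7.5,"wx":0,"wy":0,"wz":0},{"dx":8.8,"dy":0,"dz":7.5,"wx":0,"wy":0,"wz":0},{"dx":8.8,"dy":0,"dz":7.5,"wx":0,"wy":0,"wz":0},{"dx":8.8,"dy":0,"dz":7.5,"wx":0,"wy":0,"wz":0}]'
python3 -m crank '[{"dx":0,"dy":0,"dz":0.8,"wx":0,"wy":0,"wz":0},{"dx":0,"dy":0,"dz":1.4,"wx":0,"wy":0,"wz":0},{"dx":0,"dy":0,"dz":1.8,"wx":0,"wy":0,"wz":0},{"dx":0,"dy":0,"dz":2.1,"wx":0,"wy":0,"wz":0},{"dx":0,"dy":0,"dz":2.4,"wx":0,"wy":0,"wz":0},{"dx":0,"dy":0,"dz":2.6,"wx":0,"wy":0,"wz":0},{"dx":0,"dy":0,"dz":2.7,"wx":0,"wy":0,"wz":0},{"dx":0,"dy":0,"dz":2.7,"wx":0,"wy":0,"wz":0},{"dx":0,"dy":0,"dz":2.7,"wx":0,"wy":0,"wz":0},{"dx":0,"dy":0,"dz":2.7,"wx":0,"wy":0,"wz":0}]'
python3 - <<'E'
from h import *
st()
for c in ("side","wrist"):
    im=arm.grab_frame(c);cv2.imwrite(f"pics/{c}6.png",im[:,:,::-1])
s=cv2.imread("pics/side6.png")[150:270,280:420];w=cv2.imread("pics/wrist6.png")[60:260,220:420]
cv2.imwrite("pics/c6.png",np.hstack([cv2.resize(s,(467,400)),cv2.resize(w,(400,400))])[:, :800])
for n in ["blue_tin","hook"]:
  for c in ("side","top"):
    if c=="top" and n=="blue_tin": arm.grab_frame("top")
    r=arm.mark_of(c,n);print(c,n,[(np.round(x["centre"],4).tolist(),round(x["confidence"],2)) for x in r[:1]])
E
```

```text
t: 13.6
eef_pos: [0.4867, -0.132, 0.1504]
ee_rot: [-3.141, 0.0, -1.7]
force: [0.4, 0.7, -0.7]
width: 0.0238
gripper_force: 35.0
t: 14.85
eef_pos: [0.4864, -0.1324, 0.123]
ee_rot: [-3.141, 0.0, -1.701]
force: [-1.2, -0.7, 3.7]
width: 0.0237
gripper_force: 35.0
t 14.85 p [ 0.4864 -0.1324  0.123 ] rpy [-179.99    0.    -97.45] F [-1.2 -0.7  3.7] q [ 0.12  0.15 -0.47  0.   -0.95 -0.25] w 0.0237
side blue_tin [([0.4907, -0.1062, -0.0013], 0.87)]
top blue_tin []
side hook [([0.488, -0.129, 0.061], 0.53)]
top hook []
```

View pics/c6.png

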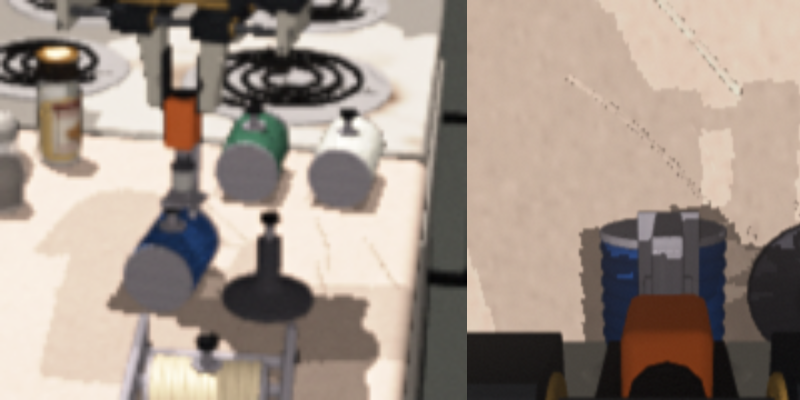

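The foot stands on the blue stud, the press force is about 5 N and the lifter lines up with the tin. I slide in, let up and lift.

```bash
python3 -m crank '[{"dx":-0.3,"dy":0,"dz":0,"wx":0,"wy":0,"wz":0},{"dx":-0.7,"dy":0,"dz":0,"wx":0,"wy":0,"wz":0},{"dx":-1.1,"dy":0,"dz":0,"wx":0,"wy":0,"wz":0},{"dx":-1.5,"dy":0,"dz":0,"wx":0,"wy":0,"wz":0},{"dx":-1.9,"dy":0,"dz":0,"wx":0,"wy":0,"wz":0},{"dx":-2.3,"dy":0,"dz":0,"wx":0,"wy":0,"wz":0},{"dx":-2.5,"dy":0,"dz":0,"wx":0,"wy":0,"wz":0},{"dx":-2.5,"dy":0,"dz":0,"wx":0,"wy":0,"wz":0},{"dx":-2.5,"dy":0,"dz":-0.2,"wx":0,"wy":0,"wz":0},{"dx":-2.5,"dy":0,"dz":-0.4,"wx":0,"wy":0,"wz":0}]'
python3 -m crank '[{"dx":0,"dy":0,"dz":-0.2,"wx":0,"wy":0,"wz":0},{"dx":0,"dy":0,"dz":-0.4,"wx":0,"wy":0,"wz":0},{"dx":0,"dy":0,"dz":-0.8,"wx":0,"wy":0,"wz":0},{"dx":0,"dy":0,"dz":-1.5,"wx":0,"wy":0,"wz":0},{"dx":0,"dy":0,"dz":-2.5,"wx":0,"wy":0,"wz":0},{"dx":0,"dy":0,"dz":-4,"wx":0,"wy":0,"wz":0},{"dx":0,"dy":0,"dz":-6,"wx":0,"wy":0,"wz":0},{"dx":0,"dy":0,"dz":-8,"wx":0,"wy":0,"wz":0},{"dx":0,"dy":0,"dz":-9.5,"wx":0,"wy":0,"wz":0},{"dx":0,"dy":0,"dz":-10.4,"wx":0,"wy":0,"wz":0}]'
python3 - <<'E'
from h import *
st()
im=arm.grab_frame("wrist");cv2.imwrite("pics/w7.png",im[:,:,::-1])
for m in arm.masks_of("wrist","blue_tin")[:1]: print(rect("wrist",m["pixels"],.13))
arm.grab_frame("side")
for n in ("blue_tin","place_left","place_right","place_middle"):
  for c in ("wrist","side"): print(c,n,[(np.round(x["centre"],4).tolist(),round(x["confidence"],2)) for x in arm.mark_of(c,n)[:1]])
E
```

```text
t: 16.45
eef_pos: [0.4894, -0.1076, 0.1268]
ee_rot: [3.141, 0.0, -1.701]
force: [0.5, -3.2, 1.1]
width: 0.0232
gripper_force: 35.0
t: 17.7
eef_pos: [0.4898, -0.1075, 0.2321]
ee_rot: [-3.14, 0.0, -1.701]
force: [0.2, 0.8, -5.8]
width: 0.0236
gripper_force: 35.0
t 17.7 p [ 0.4898 -0.1075  0.2321] rpy [-1.7993e+02  3.0000e-02 -9.7460e+01] F [ 0.2  0.8 -5.8] q [ 0.18  0.05 -0.32 -0.   -1.2  -0.31] w 0.0236
[ 491.1 -108.    82.    57.    82.6]
wrist blue_tin [([0.4924, -0.1109, 0.1099], 0.8)]
side blue_tin [([0.4914, -0.1038, 0.1029], 0.97)]
wrist place_left [([0.4917, -0.1114, 0.1105], 0.21)]
side place_left [([0.4247, 0.1899, 0.0085], 0.87)]
wrist place_right []
side place_right [([0.4392, 0.0283, 0.0101], 0.94)]
wrist place_middle []
side place_middle [([0.4244, 0.108, 0.0115], 0.69)]
```

The tin hangs caught (about 3.8 N more load) and still points along the lifter. I carry it past the rack so the camera can see the cradle and the cream stud.

```bash
python3 -m crank '[{"dx":-1,"dy":0.3,"dz":-1,"wx":0,"wy":0,"wz":0},{"dx":-3,"dy":0.8,"dz":-2,"wx":0,"wy":0,"wz":0},{"dx":-6.5,"dy":1.8,"dz":-3,"wx":0,"wy":0,"wz":0},{"dx":-11,"dy":3,"dz":-3,"wx":0,"wy":0,"wz":0},{"dx":-16,"dy":4.4,"dz":-3,"wx":0,"wy":0,"wz":0},{"dx":-21,"dy":5.8,"dz":-3,"wx":0,"wy":0,"wz":0},{"dx":-26,"dy":7.2,"dz":-3,"wx":0,"wy":0,"wz":0},{"dx":-30,"dy":8.3,"dz":-3,"wx":0,"wy":0,"wz":0},{"dx":-33,"dy":9.2,"dz":-3,"wx":0,"wy":0,"wz":0},{"dx":-34.5,"dy":9.6,"dz":-3,"wx":0,"wy":0,"wz":0}]'
python3 - <<'E'
from h import *
st()
im=arm.grab_frame("wrist");cv2.imwrite("pics/w8.png",im[:,:,::-1])
for n in ("rack","cream_tin","blue_tin"):
  for m in arm.masks_of("wrist",n)[:1]: print(n,m["confidence"],rect("wrist",m["pixels"],.15 if n[0]=="b" else .034))
for n in ("cream_tin","place_left","place_right","place_middle"):
  for c in ("wrist",): print(c,n,[(np.round(x["centre"],4).tolist(),round(x["confidence"],2)) for x in arm.mark_of(c,n)[:2]])
E
```

```text
t: 19.5
eef_pos: [0.4386, 0.249, 0.2615]
ee_rot: [-3.141, 0.001, -1.699]
force: [1.0, -1.1, -4.0]
width: 0.0237
gripper_force: 35.0
t 19.5 p [0.4386 0.249  0.2615] rpy [-1.7998e+02  5.0000e-02 -9.7340e+01] F [ 1.  -1.1 -4. ] q [ 0.91  0.04 -0.26 -0.   -1.27 -1.03] w 0.0237
rack 0.8 [428.4 134.1 180.3 116.9 -86. ]
cream_tin 0.85 [428.5 103.6  86.9  57.5   3.4]
blue_tin 0.73 [440.3 247.7  85.4  59.2  82.9]
wrist cream_tin [([0.4291, 0.1026, 0.0072], 0.78)]
wrist place_left [([0.423, 0.1932, 0.0096], 0.84), ([0.4388, 0.2514, 0.2783], 0.6)]
wrist place_right []
wrist place_middle []
```

View pics/w8.png

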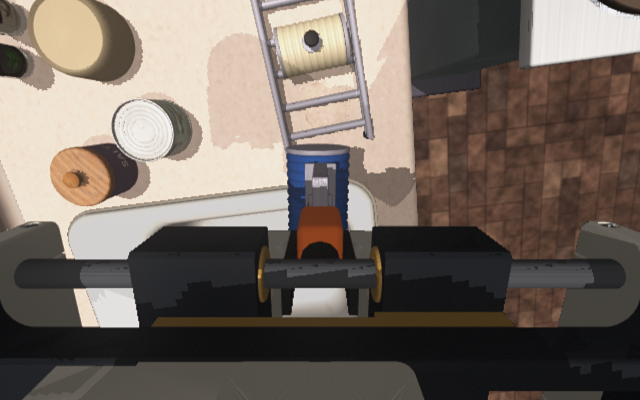

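Here the cream head is at (311,39). The left cradle's bars run (290,103)-(358,93) and (293,138)-(368,122), and the end rails meet the last bar near (288,140) and (370,135).

```bash
python3 - <<'E'
from h import *
im=cv2.imread("pics/w8.png")[:,:,::-1]
heads(im,[(311,39)],z=.083)
print("bars",plane("wrist",[(290,103),(358,93),(293,138),(368,122)],.015).round(4))
print("rails",plane("wrist",[(258,10),(288,140),(350,10),(370,135)],.034).round(4))
m=arm.masks_of("wrist","rack")[0]["pixels"]
cv2.imwrite("pics/c8.png",cv2.resize(im[0:160,230:400,::-1],None,fx=3.5,fy=3.5,interpolation=cv2.INTER_CUBIC))
E
```

```text
(311, 39) [10  7 16] [313.1  43.9] [0.4274 0.1095]
bars [[0.4665 0.1628]
 [0.3777 0.162 ]
 [0.4694 0.2076]
 [0.3682 0.2   ]]
rails [[0.4855 0.0567]
 [0.4744 0.2079]
 [0.3801 0.0706]
 [0.3698 0.2153]]
```

View pics/c8.png

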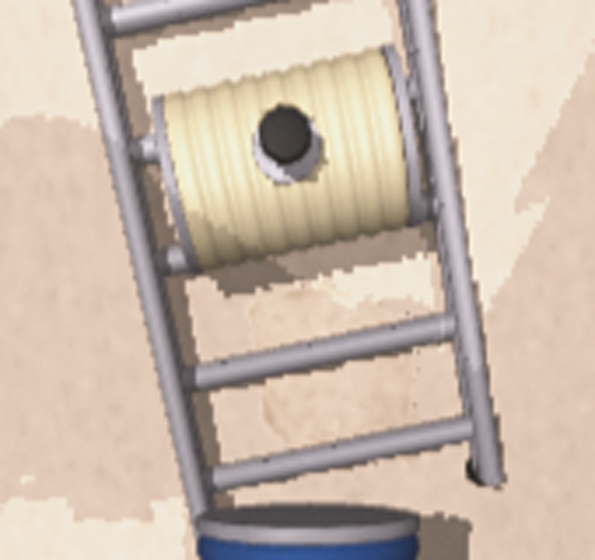

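```bash
python3 - <<'E'
from h import *
print("head",plane("wrist",(311.4,38),.085).round(4))
b=plane("wrist",[(284.3,107.7),(360,93.7),(290,135.7),(364.3,122.9)],.012);print("bars",b.round(4))
r=plane("wrist",[(254.3,0),(287,147),(348.6,0),(369,138.6)],.032);print("rails",r.round(4))
for a,c in ((b[0],b[1]),(b[2],b[3]),(r[0],r[1]),(r[2],r[3])): print(np.degrees(np.arctan2(*(c-a)[::-1])).round(2))
E
```

```text
head [[0.4285 0.1043]]
bars [[0.4751 0.1677]
 [0.3748 0.1632]
 [0.4733 0.2044]
 [0.3727 0.2008]]
rails [[0.4881 0.0456]
 [0.4773 0.2168]
 [0.3804 0.0598]
 [0.3712 0.22  ]]
-177.46
-177.91
93.61
93.29
```

```bash
python3 - <<'E'
from h import *
go(.425,.184,.18,3.3)
E
```

```text
d [6.35 0.61 8.1 ] w [  -0.     -0.   -100.82]
```

```bash
python3 -m crank '[{"dx":0.4,"dy":0,"dz":0,"wx":0,"wy":0,"wz":-4},{"dx":1,"dy":0.1,"dz":0,"wx":0,"wy":0,"wz":-11},{"dx":1.8,"dy":0.2,"dz":0,"wx":0,"wy":0,"wz":-20},{"dx":2.6,"dy":0.3,"dz":0,"wx":0,"wy":0,"wz":-29},{"dx":3.4,"dy":0.4,"dz":0,"wx":0,"wy":0,"wz":-38},{"dx":4.2,"dy":0.4,"dz":0,"wx":0,"wy":0,"wz":-47},{"dx":5,"dy":0.5,"dz":0,"wx":0,"wy":0,"wz":-56},{"dx":5.7,"dy":0.6,"dz":0,"wx":0,"wy":0,"wz":-65},{"dx":6.2,"dy":0.6,"dz":0,"wx":0,"wy":0,"wz":-74},{"dx":6.3,"dy":0.6,"dz":0,"wx":0,"wy":0,"wz":-82}]'
python3 -m crank '[{"dx":0,"dy":0,"dz":0.3,"wx":0,"wy":0,"wz":-8},{"dx":0,"dy":0,"dz":1,"wx":0,"wy":0,"wz":-14},{"dx":0,"dy":0,"dz":2.5,"wx":0,"wy":0,"wz":-18},{"dx":0,"dy":0,"dz":4,"wx":0,"wy":0,"wz":-18.8},{"dx":0,"dy":0,"dz":5.5,"wx":0,"wy":0,"wz":-18.8},{"dx":0,"dy":0,"dz":7,"wx":0,"wy":0,"wz":-18.8},{"dx":0,"dy":0,"dz":7.8,"wx":0,"wy":0,"wz":-18.8},{"dx":0,"dy":0,"dz":8.1,"wx":0,"wy":0,"wz":-18.8},{"dx":0,"dy":0,"dz":8.1,"wx":0,"wy":0,"wz":-18.8},{"dx":0,"dy":0,"dz":8.1,"wx":0,"wy":0,"wz":-18.8}]'
python3 - <<'E'
from h import *
st()
im=arm.grab_frame("wrist");cv2.imwrite("pics/w9.png",im[:,:,::-1])
for m in arm.masks_of("wrist","blue_tin")[:1]: print(rect("wrist",m["pixels"],.08))
go(.425,.184,.1319,3.3)
arm.grab_frame("top")
for c in("top","wrist"):
  for n in ("green_tin","white_tin","blue_tin"): print(c,n,[(np.round(x["centre"],4).tolist(),round(x["confidence"],2)) for x in arm.mark_of(c,n)[:2]])
E
```

```text
t: 21.2
eef_pos: [0.425, 0.1844, 0.2611]
ee_rot: [-3.141, -0.0, -0.266]
force: [-0.3, -0.4, -5.1]
width: 0.0239
gripper_force: 35.0
t: 22.45
eef_pos: [0.4253, 0.1855, 0.1804]
ee_rot: [-3.141, -0.001, 0.058]
force: [0.2, -0.6, -5.2]
width: 0.0236
gripper_force: 35.0
t 22.45 p [0.4253 0.1855 0.1804] rpy [-1.7997e+02 -4.0000e-02  3.3500e+00] F [ 0.2 -0.6 -5.2] q [ 0.84  0.02 -0.47  0.   -1.08  0.79] w 0.0236
[426.4 187.9  80.4  56.7   3.4]
d [-0.04  0.14  4.84] w [-0.03 -0.04  0.05]
top green_tin [([0.4582, -0.3179, 0.0003], 0.82), ([0.4332, 0.0252, 0.006], 0.63)]
top white_tin [([0.3752, -0.3207, 0.0009], 0.95)]
top blue_tin [([0.4232, 0.1908, 0.0545], 0.37)]
wrist green_tin []
wrist white_tin []
wrist blue_tin [([0.4228, 0.183, 0.0561], 0.76)]
```

View pics/w9.png

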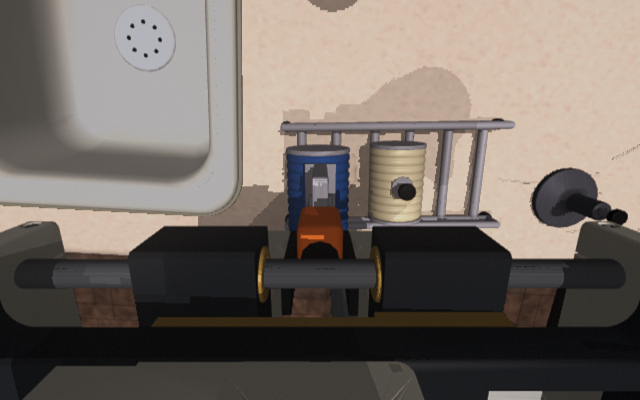

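The blue tin is aligned over the left cradle: tin at (318,190), rack upright at yaw 3.4°. I lower it and press.

```bash
python3 -m crank '[{"dx":0,"dy":0.1,"dz":0.8,"wx":0,"wy":0,"wz":0},{"dx":0,"dy":0.1,"dz":2,"wx":0,"wy":0,"wz":0},{"dx":0,"dy":0.1,"dz":3.2,"wx":0,"wy":0,"wz":0},{"dx":0,"dy":0.1,"dz":3.9,"wx":0,"wy":0,"wz":0},{"dx":0,"dy":0.1,"dz":4.2,"wx":0,"wy":0,"wz":0},{"dx":0,"dy":0.1,"dz":4.4,"wx":0,"wy":0,"wz":0},{"dx":0,"dy":0.1,"dz":4.6,"wx":0,"wy":0,"wz":0},{"dx":0,"dy":0.1,"dz":4.8,"wx":0,"wy":0,"wz":0},{"dx":0,"dy":0.1,"dz":4.85,"wx":0,"wy":0,"wz":0},{"dx":0,"dy":0.1,"dz":4.85,"wx":0,"wy":0,"wz":0}]'
python3 -m crank '[{"dx":0.3,"dy":0,"dz":0,"wx":0,"wy":0,"wz":0},{"dx":0.7,"dy":0,"dz":0,"wx":0,"wy":0,"wz":0},{"dx":1.1,"dy":0,"dz":0,"wx":0,"wy":0,"wz":0},{"dx":1.5,"dy":0,"dz":0,"wx":0,"wy":0,"wz":0},{"dx":1.9,"dy":0,"dz":0,"wx":0,"wy":0,"wz":0},{"dx":2.3,"dy":0,"dz":0,"wx":0,"wy":0,"wz":0},{"dx":2.5,"dy":0,"dz":0,"wx":0,"wy":0,"wz":0},{"dx":2.5,"dy":0,"dz":0,"wx":0,"wy":0,"wz":0},{"dx":2.5,"dy":0,"dz":-0.4,"wx":0,"wy":0,"wz":0},{"dx":2.5,"dy":0,"dz":-0.8,"wx":0,"wy":0,"wz":0}]'
python3 -c "
from h import *
st()"
```

```text
t: 24.15
eef_pos: [0.4253, 0.1845, 0.1317]
ee_rot: [-3.141, -0.001, 0.059]
force: [-2.8, 1.2, 4.5]
width: 0.0237
gripper_force: 35.0
t: 25.4
eef_pos: [0.4502, 0.1858, 0.1397]
ee_rot: [-3.141, -0.0, 0.059]
force: [-0.0, 0.6, -0.5]
width: 0.0236
gripper_force: 35.0
t 25.4 p [0.4502 0.1858 0.1397] rpy [-1.7999e+02 -3.0000e-02  3.3500e+00] F [-0.   0.6 -0.5] q [ 0.8   0.1  -0.48  0.   -0.99  0.83] w 0.0236
```

Released. I lift away and go look at the green and white tins.

```bash
python3 -m crank '[{"dx":0,"dy":0,"dz":-2.5,"wx":0,"wy":0,"wz":0},{"dx":0,"dy":1,"dz":-5.5,"wx":0,"wy":0,"wz":5},{"dx":0,"dy":3.5,"dz":-8,"wx":0,"wy":0,"wz":14},{"dx":0,"dy":8,"dz":-9,"wx":0,"wy":0,"wz":24},{"dx":0,"dy":13,"dz":-9,"wx":0,"wy":0,"wz":34},{"dx":-0.5,"dy":18,"dz":-9,"wx":0,"wy":0,"wz":44},{"dx":-1,"dy":23,"dz":-9,"wx":0,"wy":0,"wz":54},{"dx":-1.5,"dy":28,"dz":-9,"wx":0,"wy":0,"wz":64},{"dx":-2,"dy":33,"dz":-9,"wx":0,"wy":0,"wz":74},{"dx":-2,"dy":37,"dz":-9,"wx":0,"wy":0,"wz":82}]'
python3 - <<'E'
from h import *
st(); go(.456,-.25,.23,-94)
arm.grab_frame("side")
for n in ("blue_tin","cream_tin","green_tin","white_tin"): print(n,[(np.round(x["centre"],4).tolist(),round(x["confidence"],2)) for x in arm.mark_of("side",n)[:2]])
E
```

```text
t: 26.65
eef_pos: [0.4514, -0.1866, 0.2295]
ee_rot: [-3.141, -0.0, -1.379]
force: [0.3, -0.1, -1.4]
width: 0.0237
gripper_force: 35.0
t 26.65 p [ 0.4514 -0.1866  0.2295] rpy [-1.7994e+02 -1.0000e-02 -7.8980e+01] F [ 0.3 -0.1 -1.4] q [ 0.01  0.03 -0.34 -0.   -1.2   0.18] w 0.0237
d [ 6.31  0.76 -0.05] w [-0.06 -0.   15.02]
blue_tin [([0.4224, 0.1862, 0.0125], 0.67)]
cream_tin [([0.4313, 0.1057, 0.089], 0.69), ([0.4286, 0.1048, 0.0096], 0.67)]
green_tin [([0.4462, -0.1821, 0.248], 0.72), ([0.4558, -0.316, -0.0017], 0.57)]
white_tin [([0.3846, -0.2996, 0.0013], 0.66)]
```

```bash
python3 -m crank '[{"dx":1,"dy":0.2,"dz":0,"wx":0,"wy":0,"wz":4},{"dx":2.5,"dy":0.4,"dz":0,"wx":0,"wy":0,"wz":8},{"dx":4,"dy":0.6,"dz":0,"wx":0,"wy":0,"wz":11},{"dx":5.2,"dy":0.8,"dz":0,"wx":0,"wy":0,"wz":14},{"dx":6,"dy":0.8,"dz":0,"wx":0,"wy":0,"wz":15},{"dx":6.3,"dy":0.8,"dz":0,"wx":0,"wy":0,"wz":15},{"dx":6.3,"dy":0.8,"dz":0,"wx":0,"wy":0,"wz":15},{"dx":6.3,"dy":0.8,"dz":0,"wx":0,"wy":0,"wz":15},{"dx":6.3,"dy":0.8,"dz":0,"wx":0,"wy":0,"wz":15},{"dx":6.3,"dy":0.8,"dz":0,"wx":0,"wy":0,"wz":15}]' | head -2
python3 - <<'E'
from h import *
st()
im=arm.grab_frame("wrist");cv2.imwrite("pics/w10.png",im[:,:,::-1])
for n in ["green_tin","white_tin"]:
    for m in arm.masks_of("wrist",n)[:1]:
        print(n,round(m["confidence"],2),rect("wrist",m["pixels"],.03),np.argwhere(m["pixels"]).mean(0).round())
    r=arm.mark_of("wrist",n);print(n,[(np.round(x["centre"],4).tolist(),round(x["confidence"],2)) for x in r[:2]])
E
```

```text
t: 28.15
eef_pos: [0.4562, -0.248, 0.2294]
t 28.15 p [ 0.4562 -0.248   0.2294] rpy [-179.99    0.    -93.63] F [-0.6  0.1 -1.1] q [-0.12  0.08 -0.29 -0.   -1.2   0.06] w 0.0234
green_tin 0.81 [ 454.  -316.6   85.    55.8   88. ] [110. 317.]
green_tin [([0.4551, -0.3144, -0.0018], 0.74), ([0.4557, -0.2394, 0.1674], 0.46)]
white_tin 0.73 [ 385.6 -298.6   86.2   57.    85.8] [122. 376.]
white_tin [([0.3914, -0.3042, 0.0003], 0.88), ([0.4574, -0.2387, 0.1744], 0.34)]
```

View pics/w10.png

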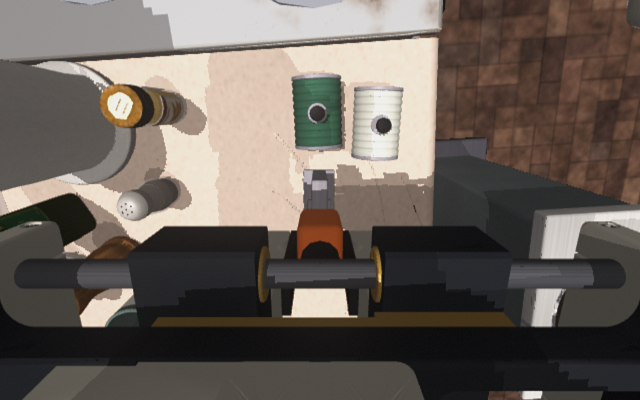

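The white tin has been knocked: its head is now at (382,125), about 2 cm from where it was. Green's head is at (317,113) and it hasn't moved. Green is next.

```bash
python3 - <<'E'
from h import *
im=cv2.imread("pics/w10.png")[:,:,::-1]
g,w=heads(im,[(317,113),(382,125)],z=.075)
p=g+.025*np.array([np.cos(np.radians(-93)),np.sin(np.radians(-93))]);go(p[0],p[1],.15,-93)
E
```

```text
(317, 113) [14 13 82] [319.1 114.9] [ 0.4519 -0.3135]
(382, 125) [ 14  14 105] [384.3 125.7] [ 0.3849 -0.2983]
d [ 9.05 -0.01  7.94] w [-0.    0.   -0.65]
```

```bash
python3 -m crank '[{"dx":1,"dy":0,"dz":0.5,"wx":0,"wy":0,"wz":0},{"dx":2.5,"dy":0,"dz":1.5,"wx":0,"wy":0,"wz":0},{"dx":4.5,"dy":0,"dz":3,"wx":0,"wy":0,"wz":0},{"dx":6.5,"dy":-0.1,"dz":4.5,"wx":0,"wy":0,"wz":0},{"dx":8.2,"dy":-0.1,"dz":6,"wx":0,"wy":0,"wz":0},{"dx":9.1,"dy":-0.1,"dz":7,"wx":0,"wy":0,"wz":0},{"dx":9.1,"dy":-0.1,"dz":7.9,"wx":0,"wy":0,"wz":0},{"dx":9.1,"dy":-0.1,"dz":7.9,"wx":0,"wy":0,"wz":0},{"dx":9.1,"dy":-0.1,"dz":7.9,"wx":0,"wy":0,"wz":0},{"dx":9.1,"dy":-0.1,"dz":7.9,"wx":0,"wy":0,"wz":0}]' | head -2
python3 -m crank '[{"dx":0,"dy":0,"dz":0.8,"wx":0,"wy":0,"wz":0},{"dx":0,"dy":0,"dz":1.4,"wx":0,"wy":0,"wz":0},{"dx":0,"dy":0,"dz":1.8,"wx":0,"wy":0,"wz":0},{"dx":0,"dy":0,"dz":2.1,"wx":0,"wy":0,"wz":0},{"dx":0,"dy":0,"dz":2.4,"wx":0,"wy":0,"wz":0},{"dx":0,"dy":0,"dz":2.6,"wx":0,"wy":0,"wz":0},{"dx":0,"dy":0,"dz":2.75,"wx":0,"wy":0,"wz":0},{"dx":0,"dy":0,"dz":2.75,"wx":0,"wy":0,"wz":0},{"dx":0,"dy":0,"dz":2.75,"wx":0,"wy":0,"wz":0},{"dx":0,"dy":0,"dz":2.75,"wx":0,"wy":0,"wz":0}]'
python3 -c "
from h import *
im=arm.grab_frame('wrist')
for m in arm.masks_of('wrist','green_tin')[:1]:
    ys,xs=np.nonzero(m['pixels']);print(m['confidence'],xs.min(),xs.max(),ys.min(),ys.max());r=ys.min()+12;q=xs[ys==r];print(q.min(),q.max())
"
```

```text
t: 29.65
eef_pos: [0.4519, -0.3388, 0.1511]
t: 30.9
eef_pos: [0.4515, -0.3391, 0.123]
ee_rot: [-3.141, -0.0, -1.635]
force: [-1.2, -0.1, 3.6]
width: 0.0234
gripper_force: 35.0
```

```bash
python3 -m crank '[{"dx":-0.3,"dy":0,"dz":0,"wx":0,"wy":0,"wz":0},{"dx":-0.7,"dy":0,"dz":0,"wx":0,"wy":0,"wz":0},{"dx":-1.1,"dy":0,"dz":0,"wx":0,"wy":0,"wz":0},{"dx":-1.5,"dy":0,"dz":0,"wx":0,"wy":0,"wz":0},{"dx":-1.9,"dy":0,"dz":0,"wx":0,"wy":0,"wz":0},{"dx":-2.3,"dy":0,"dz":0,"wx":0,"wy":0,"wz":0},{"dx":-2.5,"dy":0,"dz":0,"wx":0,"wy":0,"wz":0},{"dx":-2.5,"dy":0,"dz":0,"wx":0,"wy":0,"wz":0},{"dx":-2.5,"dy":0,"dz":-0.2,"wx":0,"wy":0,"wz":0},{"dx":-2.5,"dy":0,"dz":-0.4,"wx":0,"wy":0,"wz":0}]'
python3 -m crank '[{"dx":0,"dy":0,"dz":-0.2,"wx":0,"wy":0,"wz":0},{"dx":0,"dy":0,"dz":-0.4,"wx":0,"wy":0,"wz":0},{"dx":0,"dy":0,"dz":-0.8,"wx":0,"wy":0,"wz":0},{"dx":0,"dy":0,"dz":-1.5,"wx":0,"wy":0,"wz":0},{"dx":0,"dy":0,"dz":-3,"wx":0,"wy":0,"wz":0},{"dx":0,"dy":0,"dz":-5,"wx":0,"wy":0,"wz":0},{"dx":0,"dy":0,"dz":-7.5,"wx":0,"wy":0,"wz":0},{"dx":0,"dy":0,"dz":-10,"wx":0,"wy":0,"wz":0},{"dx":0,"dy":0,"dz":-12,"wx":0,"wy":0,"wz":0},{"dx":0,"dy":0,"dz":-13.4,"wx":0,"wy":0,"wz":0}]'
python3 - <<'E'
from h import *
st()
im=arm.grab_frame("wrist");cv2.imwrite("pics/w11.png",im[:,:,::-1])
for m in arm.masks_of("wrist","green_tin")[:1]: print(rect("wrist",m["pixels"],.16))
go(.4331,.0244,.26,3.3)
E
```

```text
t: 32.25
eef_pos: [0.4529, -0.3141, 0.1268]
ee_rot: [3.141, 0.0, -1.635]
force: [-0.1, -3.3, 3.2]
width: 0.0235
gripper_force: 35.0
t: 33.5
eef_pos: [0.4533, -0.3142, 0.2628]
ee_rot: [-3.14, -0.0, -1.635]
force: [-0.8, 0.3, -4.2]
width: 0.0235
gripper_force: 35.0
t 33.5 p [ 0.4533 -0.3142  0.2628] rpy [-1.7989e+02 -2.0000e-02 -9.3650e+01] F [-0.8  0.3 -4.2] q [-0.25  0.12 -0.17  0.   -1.28  0.19] w 0.0235
[ 455.6 -315.    82.6   57.4   88.3]
d [-33.69   4.22   0.25] w [-9.000e-02 -2.000e-01 -9.694e+01]
```

```bash
python3 -m crank '[{"dx":-1,"dy":0.1,"dz":0,"wx":0,"wy":0,"wz":-3},{"dx":-3,"dy":0.4,"dz":0,"wx":0,"wy":0,"wz":-9},{"dx":-6.5,"dy":0.8,"dz":0,"wx":0,"wy":0,"wz":-17},{"dx":-10.5,"dy":1.3,"dz":0,"wx":0,"wy":0,"wz":-26},{"dx":-15,"dy":1.9,"dz":0,"wx":0,"wy":0,"wz":-35},{"dx":-19.5,"dy":2.4,"dz":0,"wx":0,"wy":0,"wz":-44},{"dx":-24,"dy":3,"dz":0,"wx":0,"wy":0,"wz":-53},{"dx":-28.5,"dy":3.6,"dz":0,"wx":0,"wy":0,"wz":-62},{"dx":-32,"dy":4,"dz":0,"wx":0,"wy":0,"wz":-71},{"dx":-33.7,"dy":4.2,"dz":0,"wx":0,"wy":0,"wz":-79}]' | head -3
python3 -m crank '[{"dx":0,"dy":0,"dz":0,"wx":0,"wy":0,"wz":-7},{"dx":0,"dy":0,"dz":0.5,"wx":0,"wy":0,"wz":-12},{"dx":0,"dy":0,"dz":2,"wx":0,"wy":0,"wz":-15},{"dx":0,"dy":0,"dz":4,"wx":0,"wy":0,"wz":-16},{"dx":0,"dy":0,"dz":6,"wx":0,"wy":0,"wz":-16},{"dx":0,"dy":0,"dz":7.5,"wx":0,"wy":0,"wz":-16},{"dx":0,"dy":0,"dz":8.2,"wx":0,"wy":0,"wz":-16},{"dx":0,"dy":0,"dz":8.2,"wx":0,"wy":0,"wz":-16},{"dx":0,"dy":0,"dz":8.2,"wx":0,"wy":0,"wz":-16},{"dx":0,"dy":0,"dz":8.2,"wx":0,"wy":0,"wz":-16}]'|head -3
python3 - <<'E'
from h import *
st()
im=arm.grab_frame("wrist");cv2.imwrite("pics/w12.png",im[:,:,::-1])
for n,z in (("green_tin",.08),("cream_tin",.037),("blue_tin",.037)):
  for m in arm.masks_of("wrist",n)[:1]: print(n,rect("wrist",m["pixels"],z))
print([(np.round(x["centre"],4).tolist(),round(x["confidence"],2)) for x in arm.mark_of("wrist","place_right")[:2]])
go(.4331,.0244,.1317,1.3)
E
```

```text
t: 34.85
eef_pos: [0.4314, 0.0267, 0.26]
ee_rot: [3.141, 0.001, -0.247]
t: 36.1
eef_pos: [0.4329, 0.025, 0.1794]
ee_rot: [-3.141, -0.001, 0.024]
t 36.1 p [0.4329 0.025  0.1794] rpy [-1.7997e+02 -6.0000e-02  1.3500e+00] F [ 0.8 -0.3 -4.2] q [ 0.52 -0.03 -0.53  0.   -1.08  1.08] w 0.0234
green_tin [433.9  28.   81.   56.4   3.2]
cream_tin [425.5 106.9  90.8  58.6   3.1]
blue_tin [419.8 189.8  90.8  67.7   4. ]
[]
d [0.05 0.05 4.73] w [-0.01 -0.01  0.05]
```

View pics/w12.png

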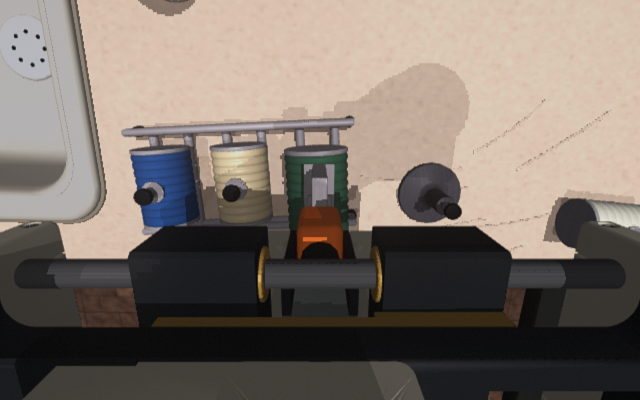

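Blue is seated at (165,185), cream at (240,182), and green hangs over the right cradle with the bars at columns 300 and 336. I lower it and release.

```bash
python3 -m crank '[{"dx":0,"dy":0,"dz":0.8,"wx":0,"wy":0,"wz":0},{"dx":0,"dy":0,"dz":2,"wx":0,"wy":0,"wz":0},{"dx":0,"dy":0,"dz":3.2,"wx":0,"wy":0,"wz":0},{"dx":0,"dy":0,"dz":3.8,"wx":0,"wy":0,"wz":0},{"dx":0,"dy":0,"dz":4.1,"wx":0,"wy":0,"wz":0},{"dx":0,"dy":0,"dz":4.3,"wx":0,"wy":0,"wz":0},{"dx":0,"dy":0,"dz":4.5,"wx":0,"wy":0,"wz":0},{"dx":0,"dy":0,"dz":4.7,"wx":0,"wy":0,"wz":0},{"dx":0,"dy":0,"dz":4.8,"wx":0,"wy":0,"wz":0},{"dx":0,"dy":0,"dz":4.8,"wx":0,"wy":0,"wz":0}]'
python3 -m crank '[{"dx":0.3,"dy":0,"dz":0,"wx":0,"wy":0,"wz":0},{"dx":0.7,"dy":0,"dz":0,"wx":0,"wy":0,"wz":0},{"dx":1.1,"dy":0,"dz":0,"wx":0,"wy":0,"wz":0},{"dx":1.5,"dy":0,"dz":0,"wx":0,"wy":0,"wz":0},{"dx":1.9,"dy":0,"dz":0,"wx":0,"wy":0,"wz":0},{"dx":2.3,"dy":0,"dz":0,"wx":0,"wy":0,"wz":0},{"dx":2.5,"dy":0,"dz":0,"wx":0,"wy":0,"wz":0},{"dx":2.5,"dy":0,"dz":0,"wx":0,"wy":0,"wz":0},{"dx":2.5,"dy":0,"dz":-0.4,"wx":0,"wy":0,"wz":0},{"dx":2.5,"dy":0,"dz":-0.8,"wx":0,"wy":0,"wz":0}]'
python3 -c "
from h import *
st();go(.392,-.235,.23,-95)"
```

```text
t: 37.6
eef_pos: [0.4328, 0.0249, 0.131]
ee_rot: [-3.142, -0.0, 0.024]
force: [-0.7, -0.8, 4.3]
width: 0.0238
gripper_force: 35.0
t: 38.85
eef_pos: [0.4576, 0.0255, 0.1392]
ee_rot: [-3.142, -0.0, 0.024]
force: [-2.5, -0.0, 2.1]
width: 0.0238
gripper_force: 35.0
t 38.85 p [0.4576 0.0255 0.1392] rpy [-1.80e+02 -1.00e-02  1.35e+00] F [-2.5 -0.   2.1] q [ 0.49  0.05 -0.54  0.   -0.98  1.11] w 0.0238
d [-7.17 25.89 -9.08] w [-1.000e-02 -1.000e-02  9.635e+01]
```

```bash
python3 -m crank '[{"dx":0,"dy":0,"dz":-2.5,"wx":0,"wy":0,"wz":0},{"dx":0,"dy":0.5,"dz":-5.5,"wx":0,"wy":0,"wz":5},{"dx":-0.5,"dy":2.5,"dz":-8,"wx":0,"wy":0,"wz":14},{"dx":-1.2,"dy":5,"dz":-9,"wx":0,"wy":0,"wz":24},{"dx":-2,"dy":8,"dz":-9,"wx":0,"wy":0,"wz":34},{"dx":-3,"dy":11,"dz":-9,"wx":0,"wy":0,"wz":44},{"dx":-4,"dy":14.5,"dz":-9,"wx":0,"wy":0,"wz":54},{"dx":-5,"dy":18,"dz":-9,"wx":0,"wy":0,"wz":64},{"dx":-6,"dy":21.5,"dz":-9,"wx":0,"wy":0,"wz":74},{"dx":-6.8,"dy":24.5,"dz":-9,"wx":0,"wy":0,"wz":83}]'|head -3
python3 -c "
from h import *
st();go(.392,-.233,.23,-94.2)"
```

```text
t: 40.1
eef_pos: [0.3954, -0.2222, 0.2291]
ee_rot: [-3.14, -0.0, -1.431]
t 40.1 p [ 0.3954 -0.2222  0.2291] rpy [-1.7991e+02 -2.0000e-02 -8.1980e+01] F [ 0.5 -0.2 -0.9] q [-0.08 -0.04 -0.41 -0.   -1.2   0.22] w 0.0238
d [ 1.02  0.49 -0.09] w [-9.000e-02 -1.000e-02  1.222e+01]
```

```bash
python3 -m crank '[{"dx":0.3,"dy":0.1,"dz":0,"wx":0,"wy":0,"wz":4},{"dx":0.6,"dy":0.3,"dz":0,"wx":0,"wy":0,"wz":8},{"dx":1,"dy":0.5,"dz":0,"wx":0,"wy":0,"wz":11},{"dx":1,"dy":0.5,"dz":0,"wx":0,"wy":0,"wz":12.2},{"dx":1,"dy":0.5,"dz":0,"wx":0,"wy":0,"wz":12.2},{"dx":1,"dy":0.5,"dz":0,"wx":0,"wy":0,"wz":12.2},{"dx":1,"dy":0.5,"dz":0,"wx":0,"wy":0,"wz":12.2},{"dx":1,"dy":0.5,"dz":0,"wx":0,"wy":0,"wz":12.2},{"dx":1,"dy":0.5,"dz":0,"wx":0,"wy":0,"wz":12.2},{"dx":1,"dy":0.5,"dz":0,"wx":0,"wy":0,"wz":12.2}]'|head -1
python3 - <<'E'
from h import *
st()
im=arm.grab_frame("wrist");cv2.imwrite("pics/w13.png",im[:,:,::-1])
for m in arm.masks_of("wrist","white_tin")[:1]: print(m["confidence"],rect("wrist",m["pixels"],.03),np.argwhere(m["pixels"]).mean(0).round())
print([(np.round(x["centre"],4).tolist(),round(x["confidence"],2)) for x in arm.mark_of("wrist","white_tin")[:2]])
# dark head blob in upper-centre region
g=((im.max(2)<70)[60:180,270:370]).astype(np.uint8)
k,l,s,c=cv2.connectedComponentsWithStats(g)
for i in range(1,k):
    if 40<s[i,4]<500: print(s[i],c[i]+[270,60],plane("wrist",[s[i,0]+s[i,2]/2-.5+270,s[i,1]+s[i,3]/2-.5+60],.075).round(4))
E
```

```text
t: 41.35
t 41.35 p [ 0.3918 -0.2317  0.2289] rpy [-180.     -0.    -93.85] F [ 0.5  0.1 -1.4] q [-0.1  -0.03 -0.41  0.   -1.2   0.03] w 0.0238
0.72 [ 385.9 -298.8   84.4   57.    86.1] [111. 320.]
[([0.3838, -0.3018, -0.0011], 0.92)]
[ 44  46  15  15 171] [320.77192982 113.24561404] [[ 0.3852 -0.2988]]
```

```bash
python3 -m crank '[{"dx":1,"dy":0,"dz":0.5,"wx":0,"wy":0,"wz":0},{"dx":2.5,"dy":0,"dz":1.5,"wx":0,"wy":0,"wz":0},{"dx":4.5,"dy":0,"dz":3,"wx":0,"wy":0,"wz":0},{"dx":6.5,"dy":0.1,"dz":4.5,"wx":0,"wy":0,"wz":0},{"dx":8.2,"dy":0.1,"dz":6,"wx":0,"wy":0,"wz":0},{"dx":9.2,"dy":0.1,"dz":7,"wx":0,"wy":0,"wz":0},{"dx":9.2,"dy":0.1,"dz":7.9,"wx":0,"wy":0,"wz":0},{"dx":9.2,"dy":0.1,"dz":7.9,"wx":0,"wy":0,"wz":0},{"dx":9.2,"dy":0.1,"dz":7.9,"wx":0,"wy":0,"wz":0},{"dx":9.2,"dy":0.1,"dz":7.9,"wx":0,"wy":0,"wz":0}]' | head -2
python3 -m crank '[{"dx":0,"dy":0,"dz":0.8,"wx":0,"wy":0,"wz":0},{"dx":0,"dy":0,"dz":1.4,"wx":0,"wy":0,"wz":0},{"dx":0,"dy":0,"dz":1.8,"wx":0,"wy":0,"wz":0},{"dx":0,"dy":0,"dz":2.1,"wx":0,"wy":0,"wz":0},{"dx":0,"dy":0,"dz":2.4,"wx":0,"wy":0,"wz":0},{"dx":0,"dy":0,"dz":2.6,"wx":0,"wy":0,"wz":0},{"dx":0,"dy":0,"dz":2.75,"wx":0,"wy":0,"wz":0},{"dx":0,"dy":0,"dz":2.75,"wx":0,"wy":0,"wz":0},{"dx":0,"dy":0,"dz":2.75,"wx":0,"wy":0,"wz":0},{"dx":0,"dy":0,"dz":2.75,"wx":0,"wy":0,"wz":0}]'
```

```text
t: 42.75
eef_pos: [0.3852, -0.3232, 0.1505]
t: 44.0
eef_pos: [0.3847, -0.3235, 0.1225]
ee_rot: [-3.141, -0.0, -1.638]
force: [-1.5, -0.5, 3.3]
width: 0.0235
gripper_force: 35.0
```

```bash
python3 -m crank '[{"dx":-0.3,"dy":0,"dz":0,"wx":0,"wy":0,"wz":0},{"dx":-0.7,"dy":0,"dz":0,"wx":0,"wy":0,"wz":0},{"dx":-1.1,"dy":0,"dz":0,"wx":0,"wy":0,"wz":0},{"dx":-1.5,"dy":0,"dz":0,"wx":0,"wy":0,"wz":0},{"dx":-1.9,"dy":0,"dz":0,"wx":0,"wy":0,"wz":0},{"dx":-2.3,"dy":0,"dz":0,"wx":0,"wy":0,"wz":0},{"dx":-2.5,"dy":0,"dz":0,"wx":0,"wy":0,"wz":0},{"dx":-2.5,"dy":0,"dz":0,"wx":0,"wy":0,"wz":0},{"dx":-2.5,"dy":0,"dz":-0.2,"wx":0,"wy":0,"wz":0},{"dx":-2.5,"dy":0,"dz":-0.4,"wx":0,"wy":0,"wz":0}]'
python3 -m crank '[{"dx":0,"dy":0,"dz":-0.2,"wx":0,"wy":0,"wz":0},{"dx":0,"dy":0,"dz":-0.4,"wx":0,"wy":0,"wz":0},{"dx":0,"dy":0,"dz":-0.8,"wx":0,"wy":0,"wz":0},{"dx":0,"dy":0,"dz":-1.5,"wx":0,"wy":0,"wz":0},{"dx":0,"dy":0,"dz":-3,"wx":0,"wy":0,"wz":0},{"dx":0,"dy":0,"dz":-5,"wx":0,"wy":0,"wz":0},{"dx":0,"dy":0,"dz":-7.5,"wx":0,"wy":0,"wz":0},{"dx":0,"dy":0,"dz":-10,"wx":0,"wy":0,"wz":0},{"dx":0,"dy":0,"dz":-12,"wx":0,"wy":0,"wz":0},{"dx":0,"dy":0,"dz":-13.8,"wx":0,"wy":0,"wz":0}]'
python3 - <<'E'
from h import *
st()
im=arm.grab_frame("wrist");cv2.imwrite("pics/w14.png",im[:,:,::-1])
for m in arm.masks_of("wrist","white_tin")[:1]: print(rect("wrist",m["pixels"],.16))
arm.grab_frame("side")
for n in ("white_tin","green_tin","blue_tin","cream_tin"): print(n,[(np.round(x["centre"],4).tolist(),round(x["confidence"],2)) for x in arm.mark_of("side",n)[:2]])
go(.4311,.0644,.266,3.3)
E
```

```text
t: 45.25
eef_pos: [0.3863, -0.2985, 0.1264]
ee_rot: [3.141, 0.0, -1.638]
force: [0.4, -3.6, 2.3]
width: 0.0236
gripper_force: 35.0
t: 46.5
eef_pos: [0.3863, -0.2984, 0.2663]
ee_rot: [-3.14, -0.0, -1.638]
force: [0.4, 0.1, -3.8]
width: 0.0238
gripper_force: 35.0
t 46.5 p [ 0.3863 -0.2984  0.2663] rpy [-1.7992e+02 -1.0000e-02 -9.3860e+01] F [ 0.4  0.1 -3.8] q [-0.25  0.01 -0.28 -0.   -1.28  0.19] w 0.0238
[ 387.6 -297.5   83.2   58.3   85.5]
white_tin [([0.3887, -0.2982, 0.1407], 0.87)]
green_tin [([0.4296, 0.0229, 0.007], 0.93), ([0.6354, -0.3354, 0.0035], 0.68)]
blue_tin [([0.4194, 0.186, 0.0095], 0.66)]
cream_tin [([0.4293, 0.1045, 0.0096], 0.56)]
d [-36.48  -2.08  -0.23] w [ 3.000e-02  9.000e-02 -9.716e+01]
```

```bash
python3 -m crank '[{"dx":-1,"dy":0,"dz":0,"wx":0,"wy":0,"wz":-3},{"dx":-3,"dy":-0.2,"dz":0,"wx":0,"wy":0,"wz":-9},{"dx":-6.5,"dy":-0.4,"dz":0,"wx":0,"wy":0,"wz":-17},{"dx":-11,"dy":-0.6,"dz":0,"wx":0,"wy":0,"wz":-26},{"dx":-16,"dy":-0.9,"dz":0,"wx":0,"wy":0,"wz":-35},{"dx":-21,"dy":-1.2,"dz":0,"wx":0,"wy":0,"wz":-44},{"dx":-26,"dy":-1.5,"dz":0,"wx":0,"wy":0,"wz":-53},{"dx":-31,"dy":-1.8,"dz":0,"wx":0,"wy":0,"wz":-62},{"dx":-34.5,"dy":-2,"dz":0,"wx":0,"wy":0,"wz":-71},{"dx":-36.5,"dy":-2.1,"dz":0,"wx":0,"wy":0,"wz":-80}]' | head -3
python3 -m crank '[{"dx":0,"dy":0,"dz":0,"wx":0,"wy":0,"wz":-8},{"dx":0,"dy":0,"dz":0,"wx":0,"wy":0,"wz":-14},{"dx":0,"dy":0,"dz":0.5,"wx":0,"wy":0,"wz":-17},{"dx":0,"dy":0,"dz":1.5,"wx":0,"wy":0,"wz":-17.8},{"dx":0,"dy":0,"dz":2.5,"wx":0,"wy":0,"wz":-17.8},{"dx":0,"dy":0,"dz":3,"wx":0,"wy":0,"wz":-17.8},{"dx":0,"dy":0,"dz":3,"wx":0,"wy":0,"wz":-17.8},{"dx":0,"dy":0,"dz":3,"wx":0,"wy":0,"wz":-17.8},{"dx":0,"dy":0,"dz":3,"wx":0,"wy":0,"wz":-17.8},{"dx":0,"dy":0,"dz":3,"wx":0,"wy":0,"wz":-17.8}]'|head -3
python3 - <<'E'
from h import *
st()
im=arm.grab_frame("wrist");cv2.imwrite("pics/w15.png",im[:,:,::-1])
for n,z in (("white_tin",.13),("green_tin",.037),("cream_tin",.037)):
  for m in arm.masks_of("wrist",n)[:1]: print(n,rect("wrist",m["pixels"],z))
go(.4311,.0644,.20,3.9)
cv2.imwrite("pics/c15.png",cv2.resize(im[90:290,180:460,::-1],None,fx=2.8,fy=2.8,interpolation=cv2.INTER_CUBIC))
E
```

```text
t: 48.1
eef_pos: [0.4314, 0.0664, 0.2641]
ee_rot: [3.142, 0.0, -0.232]
t: 49.35
eef_pos: [0.4319, 0.0643, 0.2346]
ee_rot: [-3.141, -0.0, 0.069]
t 49.35 p [0.4319 0.0643 0.2346] rpy [-1.7999e+02 -2.0000e-02  3.9400e+00] F [ 0.1 -0.  -3.8] q [ 0.6  -0.07 -0.43  0.   -1.21  1.04] w 0.0234
white_tin [431.6  65.2  82.7  59.1   3.9]
green_tin [428.4  25.4  90.   54.9   4.7]
cream_tin [425.5 108.1  90.9  53.5   1.2]
d [-0.07 -0.02  3.44] w [-0.   -0.01  0.05]
```

View pics/c15.png

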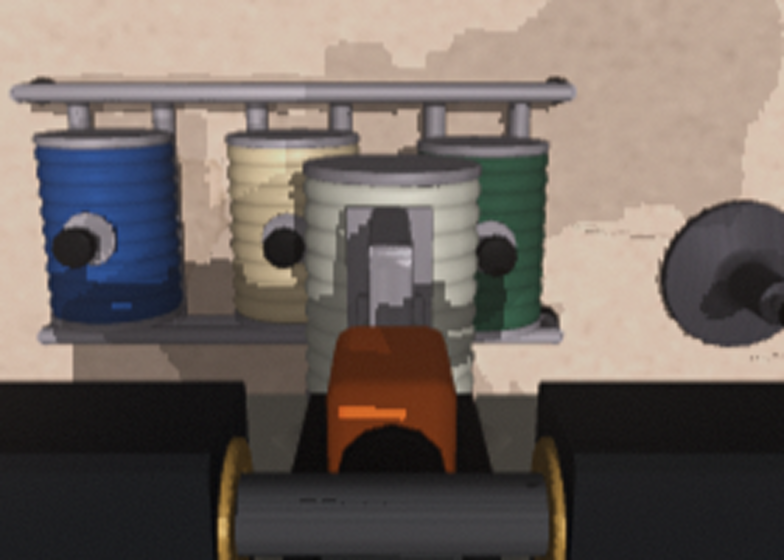

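Cream head is at (282,178) and green head at (357.5,181), so their midpoint is column 319.6. The white tin is at column 320, centred between the studs.

```bash
python3 - <<'E'
from h import *
h=plane("wrist",[(281.8,177.9),(357.5,181.4),(180+75/2.8,90+247/2.8)],.085);print(h.round(4),h[:2].mean(0).round(4))
E
python3 -m crank '[{"dx":0,"dy":0,"dz":0.8,"wx":0,"wy":0,"wz":0},{"dx":0,"dy":0,"dz":2,"wx":0,"wy":0,"wz":0},{"dx":0,"dy":0,"dz":3.2,"wx":0,"wy":0,"wz":0},{"dx":0,"dy":0,"dz":4.2,"wx":0,"wy":0,"wz":0},{"dx":0,"dy":0,"dz":4.8,"wx":0,"wy":0,"wz":0},{"dx":0,"dy":0,"dz":5.2,"wx":0,"wy":0,"wz":0},{"dx":0,"dy":0,"dz":5.4,"wx":0,"wy":0,"wz":0},{"dx":0,"dy":0,"dz":5.6,"wx":0,"wy":0,"wz":0},{"dx":0,"dy":0,"dz":5.8,"wx":0,"wy":0,"wz":0},{"dx":0,"dy":0,"dz":5.8,"wx":0,"wy":0,"wz":0}]'
```

```text
[[0.4295 0.1053]
 [0.4313 0.024 ]
 [0.4236 0.1854]] [0.4304 0.0647]
t: 50.8
eef_pos: [0.4324, 0.0647, 0.177]
ee_rot: [-3.141, -0.001, 0.069]
force: [-1.1, 0.7, 1.4]
width: 0.0238
gripper_force: 35.0
```

The tin is touching down at the expected height. I press, slide off and let up.

```bash
python3 -m crank '[{"dx":0,"dy":0,"dz":0.3,"wx":0,"wy":0,"wz":0},{"dx":0,"dy":0,"dz":0.6,"wx":0,"wy":0,"wz":0},{"dx":0,"dy":0,"dz":0.6,"wx":0,"wy":0,"wz":0},{"dx":0.4,"dy":0,"dz":0.6,"wx":0,"wy":0,"wz":0},{"dx":0.9,"dy":0,"dz":0.6,"wx":0,"wy":0,"wz":0},{"dx":1.4,"dy":0,"dz":0.6,"wx":0,"wy":0,"wz":0},{"dx":1.9,"dy":0,"dz":0.6,"wx":0,"wy":0,"wz":0},{"dx":2.4,"dy":0,"dz":0.6,"wx":0,"wy":0,"wz":0},{"dx":2.5,"dy":0,"dz":0.6,"wx":0,"wy":0,"wz":0},{"dx":2.5,"dy":0,"dz":0.6,"wx":0,"wy":0,"wz":0}]'
python3 -m crank '[{"dx":0,"dy":0,"dz":-0.4,"wx":0,"wy":0,"wz":0},{"dx":0,"dy":0,"dz":-0.8,"wx":0,"wy":0,"wz":0},{"dx":0,"dy":0,"dz":-1.1,"wx":0,"wy":0,"wz":0},{"dx":0,"dy":0,"dz":-1.5,"wx":0,"wy":0,"wz":0},{"dx":0,"dy":0,"dz":-2.3,"wx":0,"wy":0,"wz":0},{"dx":0,"dy":0,"dz":-3.5,"wx":0,"wy":0,"wz":0},{"dx":0,"dy":0,"dz":-5,"wx":0,"wy":0,"wz":0},{"dx":0,"dy":0,"dz":-6,"wx":0,"wy":0,"wz":0},{"dx":0,"dy":0,"dz":-6,"wx":0,"wy":0,"wz":0},{"dx":0,"dy":0,"dz":-6,"wx":0,"wy":0,"wz":0}]'
python3 - <<'E'
from h import *
arm.grab_frame("side")
for n in ("white_tin","green_tin","blue_tin","cream_tin","parking_post","park_top"): print(n,[(np.round(x["centre"],4).tolist(),round(x["confidence"],2)) for x in arm.mark_of("side",n)[:2]])
go(.4126,-.1036,.23,-166)
E
```

```text
t: 52.05
eef_pos: [0.4567, 0.0659, 0.1702]
ee_rot: [3.141, 0.0, 0.069]
force: [-3.8, -0.4, 4.0]
width: 0.0236
gripper_force: 35.0
t: 53.3
eef_pos: [0.4565, 0.066, 0.2301]
ee_rot: [-3.142, 0.0, 0.069]
force: [0.7, -0.1, -1.6]
width: 0.0234
gripper_force: 35.0
white_tin [([0.433, 0.0676, 0.0511], 0.55), ([0.4526, 0.0665, 0.2456], 0.4)]
green_tin []
blue_tin [([0.4226, 0.1878, 0.0089], 0.94), ([0.4169, -0.1024, 0.0753], 0.72)]
cream_tin [([0.4303, 0.1055, 0.0102], 0.71)]
parking_post [([0.4138, -0.1031, -0.0043], 0.64)]
park_top [([0.4133, -0.1039, 0.0757], 0.79)]
d [-5.57 16.62  0.02] w [ 4.0000e-02 -2.0000e-02  1.6995e+02]
```

White sits at the right gap. I take the lifter back to the post at the original yaw of -166°.

```bash
python3 -m crank '[{"dx":-0.3,"dy":1,"dz":0,"wx":0,"wy":0,"wz":6},{"dx":-1,"dy":3,"dz":0,"wx":0,"wy":0,"wz":15},{"dx":-1.7,"dy":5.5,"dz":0,"wx":0,"wy":0,"wz":25},{"dx":-2.5,"dy":8,"dz":0,"wx":0,"wy":0,"wz":35},{"dx":-3.3,"dy":10.5,"dz":0,"wx":0,"wy":0,"wz":45},{"dx":-4,"dy":13,"dz":0,"wx":0,"wy":0,"wz":55},{"dx":-4.5,"dy":15,"dz":0,"wx":0,"wy":0,"wz":65},{"dx":-5,"dy":16.6,"dz":0,"wx":0,"wy":0,"wz":75},{"dx":-5,"dy":16.6,"dz":0,"wx":0,"wy":0,"wz":85},{"dx":-5,"dy":16.6,"dz":0,"wx":0,"wy":0,"wz":95}]'|head -3
python3 -m crank '[{"dx":0,"dy":0,"dz":0,"wx":0,"wy":0,"wz":9},{"dx":0,"dy":0,"dz":0,"wx":0,"wy":0,"wz":19},{"dx":0,"dy":0,"dz":0,"wx":0,"wy":0,"wz":29},{"dx":0,"dy":0,"dz":0,"wx":0,"wy":0,"wz":39},{"dx":0,"dy":0,"dz":0,"wx":0,"wy":0,"wz":49},{"dx":0,"dy":0,"dz":0,"wx":0,"wy":0,"wz":59},{"dx":0,"dy":0,"dz":0,"wx":0,"wy":0,"wz":68},{"dx":0,"dy":0,"dz":0,"wx":0,"wy":0,"wz":74},{"dx":0,"dy":0,"dz":0,"wx":0,"wy":0,"wz":75},{"dx":0,"dy":0,"dz":0,"wx":0,"wy":0,"wz":75}]'|head -3
python3 - <<'E'
from h import *
st(); go(.3883,-.1096,.15,-165.95)
E
```

```text
t: 54.9
eef_pos: [0.4182, -0.1033, 0.2303]
ee_rot: [3.142, 0.0, -1.596]
t: 56.15
eef_pos: [0.4183, -0.103, 0.2303]
ee_rot: [3.142, -0.0, -2.896]
t 56.15 p [ 0.4183 -0.103   0.2303] rpy [ 180.     -0.   -165.94] F [ 1.3 -1.2 -1.6] q [ 0.22 -0.08 -0.45 -0.   -1.2  -1.55] w 0.0235
d [3.07 0.09 8.03] w [ 0.   -0.    0.01]
```

```bash
python3 -m crank '[{"dx":1,"dy":0,"dz":0.5,"wx":0,"wy":0,"wz":0},{"dx":2,"dy":0.1,"dz":1.5,"wx":0,"wy":0,"wz":0},{"dx":2.8,"dy":0.1,"dz":3,"wx":0,"wy":0,"wz":0},{"dx":3.1,"dy":0.1,"dz":5,"wx":0,"wy":0,"wz":0},{"dx":3.1,"dy":0.1,"dz":6.5,"wx":0,"wy":0,"wz":0},{"dx":3.1,"dy":0.1,"dz":7.5,"wx":0,"wy":0,"wz":0},{"dx":3.1,"dy":0.1,"dz":8,"wx":0,"wy":0,"wz":0},{"dx":3.1,"dy":0.1,"dz":8,"wx":0,"wy":0,"wz":0},{"dx":3.1,"dy":0.1,"dz":8,"wx":0,"wy":0,"wz":0},{"dx":3.1,"dy":0.1,"dz":8,"wx":0,"wy":0,"wz":0}]'|head -3
python3 -m crank '[{"dx":0,"dy":0,"dz":0.8,"wx":0,"wy":0,"wz":0},{"dx":0,"dy":0,"dz":1.4,"wx":0,"wy":0,"wz":0},{"dx":0,"dy":0,"dz":1.8,"wx":0,"wy":0,"wz":0},{"dx":0,"dy":0,"dz":2.1,"wx":0,"wy":0,"wz":0},{"dx":0,"dy":0,"dz":2.4,"wx":0,"wy":0,"wz":0},{"dx":0,"dy":0,"dz":2.6,"wx":0,"wy":0,"wz":0},{"dx":0,"dy":0,"dz":2.7,"wx":0,"wy":0,"wz":0},{"dx":0,"dy":0,"dz":2.7,"wx":0,"wy":0,"wz":0},{"dx":0,"dy":0,"dz":2.7,"wx":0,"wy":0,"wz":0},{"dx":0,"dy":0,"dz":2.7,"wx":0,"wy":0,"wz":0}]'
python3 -c "
from h import *
go(.4126,-.1036,.123,-166)"
```

```text
t: 57.4
eef_pos: [0.3883, -0.1095, 0.1507]
ee_rot: [-3.142, 0.001, -2.898]
t: 58.65
eef_pos: [0.388, -0.1096, 0.1234]
ee_rot: [-3.142, 0.0, -2.898]
force: [-1.5, -1.2, 2.5]
width: 0.0235
gripper_force: 35.0
d [-2.53 -0.01  0.04] w [-0.    0.   -0.05]
```

```bash
python3 -m crank '[{"dx":-0.3,"dy":0,"dz":0,"wx":0,"wy":0,"wz":0},{"dx":-0.7,"dy":0,"dz":0,"wx":0,"wy":0,"wz":0},{"dx":-1.1,"dy":0,"dz":0,"wx":0,"wy":0,"wz":0},{"dx":-1.5,"dy":0,"dz":0,"wx":0,"wy":0,"wz":0},{"dx":-1.9,"dy":0,"dz":0,"wx":0,"wy":0,"wz":0},{"dx":-2.3,"dy":0,"dz":0,"wx":0,"wy":0,"wz":0},{"dx":-2.5,"dy":0,"dz":0,"wx":0,"wy":0,"wz":0},{"dx":-2.5,"dy":0,"dz":0,"wx":0,"wy":0,"wz":0},{"dx":-2.5,"dy":0,"dz":-0.25,"wx":0,"wy":0,"wz":0},{"dx":-2.5,"dy":0,"dz":-0.5,"wx":0,"wy":0,"wz":0}]'
python3 -m crank '[{"dx":0,"dy":0,"dz":-0.1,"wx":0,"wy":0,"wz":0},{"dx":0,"dy":0,"dz":-0.2,"wx":0,"wy":0,"wz":0},{"dx":0,"dy":0,"dz":-0.2,"wx":0,"wy":0,"wz":0},{"dx":0,"dy":0,"dz":-0.2,"wx":0,"wy":0,"wz":0},{"dx":0,"dy":0,"dz":0,"wx":0,"wy":0,"wz":0},{"dx":0,"dy":0,"dz":0,"wx":0,"wy":0,"wz":0},{"dx":0,"dy":0,"dz":0,"wx":0,"wy":0,"wz":0},{"dx":0,"dy":0,"dz":0,"wx":0,"wy":0,"wz":0},{"dx":0,"dy":0,"dz":0,"wx":0,"wy":0,"wz":0},{"dx":0,"dy":0,"dz":0,"wx":0,"wy":0,"wz":0}]'
```

```text
t: 59.9
eef_pos: [0.4118, -0.1033, 0.1281]
ee_rot: [3.141, -0.001, -2.898]
force: [0.4, -1.2, -14.9]
width: 0.0232
gripper_force: 35.0
t: 61.15
eef_pos: [0.4119, -0.1035, 0.1281]
ee_rot: [3.141, -0.001, -2.898]
force: [-1.0, -0.3, -16.0]
width: 0.0234
gripper_force: 35.0
```

The upward tug reads 16 N, so the lifter is caught on the fixed stud. I open and retreat.

```bash
python3 -m crank '[{"dx":0,"dy":0,"dz":0,"wx":0,"wy":0,"wz":0},{"dx":0,"dy":0,"dz":0,"wx":0,"wy":0,"wz":0},{"dx":0,"dy":0,"dz":0,"wx":0,"wy":0,"wz":0},{"dx":0,"dy":0,"dz":0,"wx":0,"wy":0,"wz":0},{"dx":0,"dy":0,"dz":0,"wx":0,"wy":0,"wz":0},{"dx":0,"dy":0,"dz":-0.5,"wx":0,"wy":0,"wz":0},{"dx":0,"dy":0,"dz":-2,"wx":0,"wy":0,"wz":0},{"dx":0,"dy":0,"dz":-5,"wx":0,"wy":0,"wz":0},{"dx":0,"dy":0,"dz":-10,"wx":0,"wy":0,"wz":0},{"dx":0,"dy":0,"dz":-15,"wx":0,"wy":0,"wz":0}]' 6
python3 -m crank '[{"dx":0,"dy":-4,"dz":-2,"wx":0,"wy":0,"wz":0},{"dx":0,"dy":-8,"dz":-3,"wx":0,"wy":0,"wz":0},{"dx":0,"dy":-12,"dz":-3,"wx":0,"wy":0,"wz":0},{"dx":0,"dy":-16,"dz":-3,"wx":0,"wy":0,"wz":0},{"dx":0,"dy":-20,"dz":-3,"wx":0,"wy":0,"wz":0},{"dx":0,"dy":-20,"dz":-3,"wx":0,"wy":0,"wz":0},{"dx":0,"dy":-20,"dz":-3,"wx":0,"wy":0,"wz":0},{"dx":0,"dy":-20,"dz":-3,"wx":0,"wy":0,"wz":0},{"dx":0,"dy":-20,"dz":-3,"wx":0,"wy":0,"wz":0},{"dx":0,"dy":-20,"dz":-3,"wx":0,"wy":0,"wz":0}]'|head -2
python3 - <<'E'
from h import *
im=arm.grab_frame("side");arm.grab_frame("top")
cv2.imwrite("pics/end.png",cv2.resize(im[140:330,280:420,::-1],None,fx=3.1,fy=3.1,interpolation=cv2.INTER_CUBIC))
for c in ("side","top"):
  for n in ("white_tin","green_tin","blue_tin","cream_tin","lifter","hook","plunger_grip"): print(c,n,[(np.round(x["centre"],4).tolist(),round(x["confidence"],2)) for x in arm.mark_of(c,n)[:1]])
E
```

```text
t: 62.4
eef_pos: [0.4119, -0.1036, 0.2802]
ee_rot: [-3.141, -0.0, -2.898]
force: [1.6, -0.6, -0.7]
width: 0.0603
gripper_force: 0.0
t: 63.65
eef_pos: [0.4605, -0.2971, 0.3087]
side white_tin [([0.4299, 0.0646, 0.051], 0.66)]
side green_tin []
side blue_tin [([0.4185, 0.1874, 0.01], 0.83)]
side cream_tin [([0.43, 0.1011, 0.0106], 0.86)]
side lifter [([0.4163, -0.105, 0.0751], 0.63)]
side hook [([0.4151, -0.1053, 0.0699], 0.98)]
side plunger_grip [([0.4089, -0.1015, 0.143], 0.68)]
top white_tin [([0.4355, 0.0644, 0.0514], 0.82)]
top green_tin [([0.4348, 0.0255, 0.0083], 0.58)]
top blue_tin [([0.4217, 0.1862, 0.006], 0.8)]
top cream_tin [([0.4292, 0.104, 0.0062], 0.95)]
top lifter []
top hook []
top plunger_grip []
```

View pics/end.png

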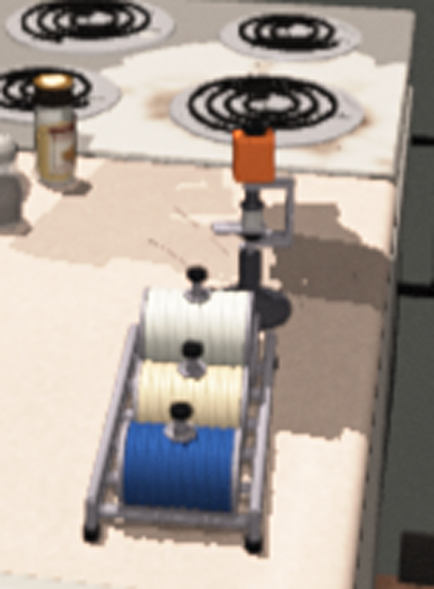

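The picture shows the lifter hanging upright on its post (250,190) and the white tin saddled upright behind cream and blue; the detections put every piece within a few millimetres of its place. I hand the job in.

```bash
python3 -c "
from station import arm
print(arm.job_done())"
```

```text
the job is handed in; nothing more can be done
None
```

I put the three tins that were present (blue left, green right, white in the right gap) in the rack with the cream tin, hung the lifter on its post again, and handed the job in at about 64 s; the hand-in gave no verdict, but the last camera check put every tin within a few mm of its place and the lifter upright on the stud.

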